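# Stop the eyelet press, shut its air, pack the order bin, reset and reopen

## Task

Make the eyelet press safe by pushing its mushroom stop button fully down and then swinging the air valve's lever fully shut; with the stop still down and the air still shut, stand every finished piece on the cork (tin, jar, cartons, wooden case, however many there are) upright on the floor of the long grey order bin, in one row. When all are packed, turn the black wing knob of the stop clockwise as far as it goes so that the button comes right back up, and only then open the air valve half way, to 45 degrees. Leave the tongs, the burnisher and the open tin of eyelets where they are.

Things in the scene. Friction and masses are not known exactly. Their poses are not given: they have to be found in the camera images.
- bin: long narrow open grey plastic bin, fixed; outside 86 (x) x 358 (y) x 50 high, inside 76 x 348, walls and floor 5 mm thick; origin at the centre of its underside, z up; its y axis runs along its length. All five pieces fit in one row with 26 mm to spare in all, if their own y axes lie along the bin's
- stop_box: fixed yellow box 100 x 100 x 60 mm that carries the mushroom stop; origin at the centre of its underside, z up
- stop_press (a joint): how far the mushroom head is pushed down: 0 up, 0.008 m fully down (about 4 N); it stays down where it is left, until its knob is turned
- stop_turn (a joint): turn of the head, clockwise from above: 0 as found, 1.05 rad (60 degrees) at the end stop. When the head is down, turning it makes it rise with the turn, 8 mm over the full 60 degrees; turn it with the wing, letting the hand rise along
- stop_grip (a point): centre of the top edge of the black wing knob on the red mushroom head (head 62 mm wide; wing 50 long, 14 thick, standing 28 mm above the head, 123 mm above the table when up); moves with the head; its x axis runs along the wing's length, y across its thickness, z up
- valve_stand: fixed stand 100 x 100 mm with a brass ball valve, pipe along its x axis; origin at the centre of its underside, z up; at 0 (shut) the lever points along its +y axis, fully open along its -x axis
- valve_axis (a point): point on the vertical axis of the valve's lever, 105 mm above the table, at the height of the middle of the lever; axes as valve_stand
- air_valve (a joint): angle of the lever: 0 shut (end stop), 1.571 rad fully open (end stop), grows counter-clockwise seen from above; half open is 0.785. Three black marks on the round plate under the lever show shut, half open and fully open. The lever stays where it is left
- lever_grip (a point): middle of the black grip of the lever, 72 mm from the axis, 105 mm above the table; lever 16 wide, 14 thick, its end 102 mm from the axis; clear below; its y axis points outward along the lever
- tin: closed round steel tin, 66 diameter, 76 high; origin at the centre of its underside, z up
- jar: amber jar with black lid, lid 60 diameter (top 20 mm), glass 58 diameter, 78 high; origin at the centre of its underside, z up
- carton: cardboard carton 62 (x) x 78 (y) x 80 high; origin at the centre of its underside, z up
- slim_carton: slim cardboard carton 62 (x) x 52 (y) x 78 high; origin at the centre of its underside, z up
- case: dark wooden case 58 (x) x 66 (y) x 76 high; origin at the centre of its underside, z up
- tongs: chrome tongs about 170 mm long lying flat, bystander, origin under the middle
- burnisher: walnut burnishing tool 170 mm long lying flat, bystander, origin under the middle
- eyelet_tin: open round tin of brass eyelets, 90 diameter, 35 high, bystander; origin at the centre of its underside, z up

How it is judged:
By the outcome, as a careful person would: the job done as asked, in the order asked, and still so for the second after the job is handed in, with the robot touching nothing.
Of tin, jar, carton, slim_carton, case only 3 to 5 are there at a start; the rules pass over those that are not, and their reading is None.
At some moment in a run one of tin, carton, case may be knocked a few centimetres aside while the robot is not near it.
Once in a run the grip may slacken for a moment while it holds something.
It also fails if it takes over 210 s, if anything falls off the work surface, if the arm or the gripper's body presses on something with over 40 N, if the wrist force passes 120 N, or if a joint passes its speed limit or range.

## Robot

A 6-joint arm with a two-finger parallel gripper is mounted at the origin on the work surface. World frame = base frame: x ahead of the robot, y to its left, z up, the work surface at z = 0. Lengths are in m, angles in rad, forces in N, time in s.
With the tool pointing down it reaches from about 0.35 to 0.85 m from the base axis. Payload 8.1 kg.
Tool frame: the origin (TCP) lies at the very end of the fingers, on their centre line; the grasp point (between the pads) lies 19 mm behind it; z points along the fingers, y is the line along which they close (so a half turn about z gives the same grasp; the last joint's range is limited). The gripper opens to 93 mm and grips with 3 to 60 N. Pads are 15 mm wide; open, the fingers measure 128 mm over their backs; the gripper's body (75 mm by 188 mm) begins 65 mm behind the grasp point.
Start: joints at [-1.322, 0.13, 1.488, -0, 1.523, -0.085], TCP at [0.197, -0.567, 0.219] pointing down, gripper open.
Joint ranges: [-2.96, 2.96], [-0.89, 2.26], [0.02, 2.5], [-1.34, 4.48], [0, 2.73], [-2.66, 2.66]. Speed limits (rad/s): [2.39, 2.39, 2.79, 3.14, 3.14, 3.14].

## Interface

Orientations are given as a rotation vector (axis times angle).
In Python, from plant import robot, imaging gives the robot as it stands.
- The arm moves only by the tool jog_arm, never from a script. Its argument "rows" is a list of rows, each a list of 2 entries, a list of its own where there are three numbers: the shift along the tool's x, y, z each as a share of 0.2 m, from -1 to 1, then the turn, a rotation vector about the tool's x, y, z each as a share of pi/2 rad, from -1 to 1. A call has 1 to 5 rows; each row is the pose to reach, as a shift and turn from the pose commanded when the call began, along the tool's axes at that moment; what a row does not reach only later rows make up. A row lasts 1/10 s, in which the tool goes at most 50 mm and 8.59 degrees, less where a joint would pass 70% of its speed; a pose out of reach is approached as far as the arm can. A call with a number of a shift or a turn outside -1 to 1 is refused whole. A call with a gripper value outside its range is refused whole. "hand" is the closure, from -1 (fully open) to 1 (shut), set as the call begins (left out, the last holds). The fingers move at their own pace and stop on an object; "squeeze" is the grip in N (left out, the last holds). Time passes only in rows, so rows that repeat a pose let the fingers close. It gives the time, the measured TCP pose, the force, the opening and the grip force at its end, in the units of the state.
- robot.read_state(): the state, without advancing time (a new reading comes with each control period).
- imaging.read_camera(name): name is "side" or "top" or "wrist"; returns a dict with "frame" (480x640x3 uint8, red, green, blue), "vertical_fov" (degrees; the focal length in pixels is half the picture's height over the tangent of half this angle, whatever the lens; pixels are square), "cx", "cy" (the principal point, pixels), "k1" (the pictures are not rectified: a ray, as slopes to the right and down, at radius r is drawn at 1 + k1 r^2 times it, then the intrinsics apply), "R" (3x3) and "t" (3): a world point X has camera coordinates R X + t. Camera axes: x right, y down, z forward; pixel columns grow to the right and rows downward; lengths in m; the calibration is good to about 2 mm. A picture is of the moment at which its call begins. There is no depth.
- robot.close_job(): hands the job in; it is judged then, once.
The state is a dict: "t": time; "q": joint angles; "dq": joint speeds; "joint_torque": joint torques, N m; "tool_pos": TCP position; "orientation": TCP orientation; "force": force on the tool from outside, world axes, zero at the start; "wrist_torque": the same for the moment, N m; "opening": finger opening in m; "gripper_force": force on a finger pad.
Only numpy, scipy, OpenCV 4.12 (cv2) and the standard library are available. Lean on these libraries where they do the work, as an engineer would, in place of code of your own. Each camera call takes 0.05 s, during which the arm holds its last target. There are 200 camera calls.

## Working session

There is one attempt and no reset: what is moved stays moved. The work goes in short steps, Python scripts to look and compute and a tool call to move; the robot and the scene stay as the last step left them, time stands still between calls to the robot, and variables do not carry over. Pictures are saved under pics/ and viewed, at most 14 in all, crops included, and the job is handed in when it is done.

Besides the shell and the picture viewer there is one more tool, called after ">>>" as name([rows], argument=value, ...), one row to a line, values as JSON. jog_arm: Moves the arm, as the interface text tells. Its arguments: {"type":"object","properties":{"rows":{"type":"array"},"hand":{"type":"number"},"squeeze":{"type":"number"}},"required":["rows"]}

```bash
ls; mkdir -p pics; cat > h.py <<'E'
import numpy as np, cv2
from plant import robot, imaging
from scipy.spatial.transform import Rotation as Ro
def cam(n,save=None):
    c=imaging.read_camera(n)
    if save: cv2.imwrite('pics/'+save+'.png',c['frame'][:,:,::-1])
    return c
def K(c):
    f=240/np.tan(np.radians(c['vertical_fov'])/2)
    return np.array([[f,0,c['cx']],[0,f,c['cy']],[0,0,1.]]),np.array([c['k1'],0,0,0,0.])
def ray(c,uv):
    k,d=K(c); p=cv2.undistortPoints(np.float64(uv).reshape(-1,1,2),k,d)[:,0]
    R=np.array(c['R']);t=np.array(c['t'])
    return -R.T@t,np.c_[p,np.ones(len(p))]@R
def onz(c,uv,z):
    o,d=ray(c,uv); return o+d*((z-o[2])/d[:,2])[:,None]
def proj(c,X):
    k,d=K(c); return cv2.projectPoints(np.float64(X).reshape(-1,1,3),cv2.Rodrigues(np.array(c['R']))[0],np.array(c['t']),k,d)[0][:,0]
E
python3 - <<'E'
from h import *
for n in('top','side','wrist'):
    c=cam(n,n+'0'); print(n,c['vertical_fov'],c['k1'],-np.array(c['R']).T@c['t'],np.array(c['R'])[2])
s=robot.read_state();print(s)
E
```

```text
pics
top 43.46089442910874 0.018076737598084994 [ 0.41863083 -0.11953192  1.65532194] [ 0.11295149  0.01831822 -0.99343163]
side 46.59007691686725 -0.05654309451520415 [0.04887645 1.18183872 0.94406726] [ 0.349158   -0.77534179 -0.526245  ]
wrist 61.469206086775706 -0.017720931137956242 [ 0.26066803 -0.54486786  0.38291449] [-0.23202648 -0.07919828 -0.96947994]
{'t': 0.15, 'q': array([-1.32239212e+00,  1.31012842e-01,  1.48900598e+00,  1.47255947e-05,
        1.52299910e+00, -8.54153656e-02]), 'dq': array([-9.48153668e-04, -1.61086367e-03, -3.61450045e-03,  3.28134885e-04,
       -3.67055953e-05, -4.29158412e-04]), 'joint_torque': array([ 9.11631341e-04, -5.60477722e+01, -4.92333806e+01,  7.68712303e-02,
        3.05932970e-02, -8.64128651e-05]), 'tool_pos': array([ 0.19650405, -0.56645426,  0.2178261 ]), 'orientation': array([-3.09653173e+00, -5.21693947e-01,  1.59149729e-04]), 'force': array([ 0.31519589,  0.34652759, -0.16686576]), 'wrist_torque': array([-0.0538673 ,  0.03146061,  0.00486919]), 'gripper_force': 0.0, 'opening': 0.09297790257141912}
```

View pics/top0.png

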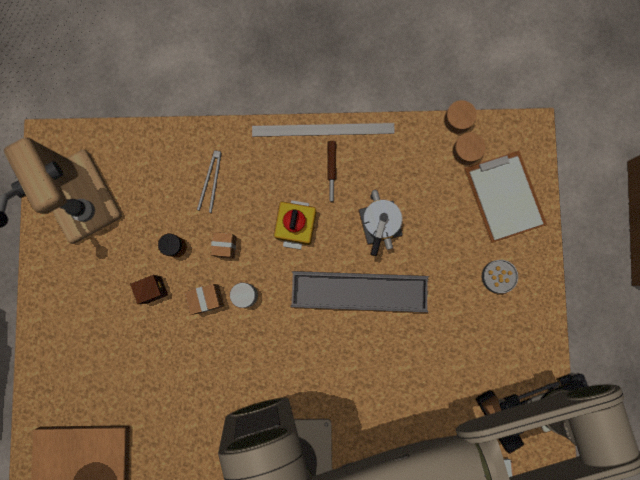

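View pics/side0.png

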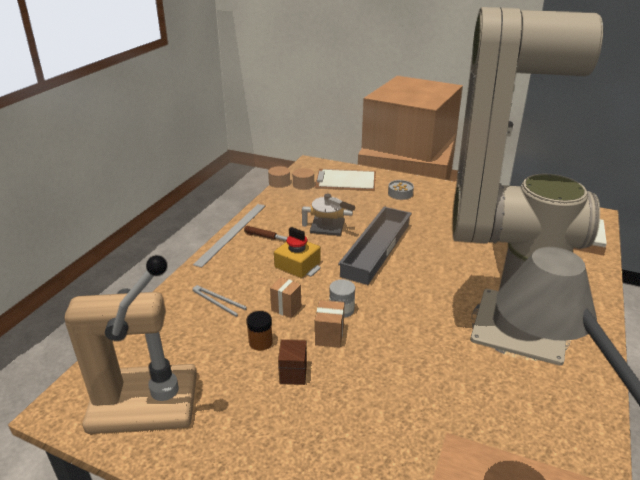

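Top view: jar (172,245), slim carton (223,245), case (148,290), carton (205,298), tin (243,296), stop (295,222), valve (383,218), bin (292–427, 273–311). All five pieces are there.

```bash
python3 - <<'E'
from h import *
im=cv2.imread('pics/top0.png')[190:330,125:435]
cv2.imwrite('pics/crop0.png',cv2.resize(im,None,fx=2.58,fy=2.58,interpolation=cv2.INTER_CUBIC))
E
```

```text
(no output)
```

View pics/crop0.png

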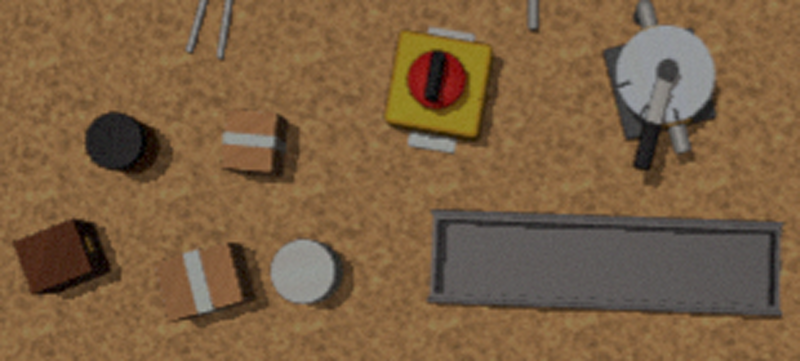

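```bash
python3 - <<'E'
from h import *
im=cv2.imread('pics/top0.png')
# calib from a fresh reading of top (static)
c=cam('top')
def P(u,v,z): return onz(c,[[125+u/2.58,190+v/2.58]],z)[0][:2]
hsv=cv2.cvtColor(im,cv2.COLOR_BGR2HSV)
def big(m):
    cs,_=cv2.findContours(m,cv2.RETR_EXTERNAL,cv2.CHAIN_APPROX_NONE); return max(cs,key=cv2.contourArea)
y=big(cv2.inRange(hsv,(22,150,90),(35,255,255))); b=cv2.boxPoints(cv2.minAreaRect(y)); print('stopbox',onz(c,b,.06)[:,:2].round(3).tolist())
r=big(cv2.inRange(hsv,(0,180,90),(6,255,255))|cv2.inRange(hsv,(174,180,90),(180,255,255))); (x,yy),rad=cv2.minEnclosingCircle(r); print('head',onz(c,[[x,yy]],.09)[0],rad)
n={'bin':([(432,210),(782,223),(780,316),(429,303)],.05),'wing':([(439,53),(433,100)],.123),'valveaxis':([(667,70)],.12),'grip':([(651,127),(641,168)],.112),
'mark':([(623,85)],.09),
'jar':([(117,142)],.078),'tin':([(303,271)],.076),'slim':([(228,111),(282,113),(277,172),(222,167)],.078),'case':([(14,248),(78,220),(98,266),(38,294)],.076),'carton':([(158,254),(233,243),(243,302),(173,320)],.08)}
for k,(p,z) in n.items():
    X=np.array([P(*q,z) for q in p]); print(k,X.round(3).tolist(),X.mean(0).round(3),[np.linalg.norm(X[i]-X[i-1]).round(3) for i in range(len(X))])
E
```

```text
stopbox [[0.593, 0.034], [0.683, 0.019], [0.666, -0.075], [0.576, -0.06]]
head [ 0.62916438 -0.03135355  0.09      ] 9.552586555480957
bin [[0.498, -0.013], [0.478, -0.372], [0.384, -0.367], [0.403, -0.009]] [ 0.441 -0.19 ] [np.float64(0.095), np.float64(0.36), np.float64(0.095), np.float64(0.359)]
wing [[0.651, -0.026], [0.604, -0.02]] [ 0.627 -0.023] [np.float64(0.048), np.float64(0.048)]
valveaxis [[0.63, -0.253]] [ 0.63  -0.253] [np.float64(0.0)]
grip [[0.574, -0.236], [0.533, -0.225]] [ 0.553 -0.231] [np.float64(0.042), np.float64(0.042)]
mark [[0.619, -0.211]] [ 0.619 -0.211] [np.float64(0.0)]
jar [[0.572, 0.307]] [0.572 0.307] [np.float64(0.0)]
tin [[0.437, 0.117]] [0.437 0.117] [np.float64(0.0)]
slim [[0.602, 0.194], [0.599, 0.138], [0.538, 0.143], [0.544, 0.2]] [0.571 0.169] [np.float64(0.058), np.float64(0.056), np.float64(0.061), np.float64(0.057)]
case [[0.466, 0.412], [0.493, 0.347], [0.446, 0.326], [0.419, 0.386]] [0.456 0.368] [np.float64(0.053), np.float64(0.07), np.float64(0.052), np.float64(0.066)]
carton [[0.457, 0.264], [0.467, 0.188], [0.407, 0.177], [0.39, 0.248]] [0.43  0.219] [np.float64(0.068), np.float64(0.077), np.float64(0.06), np.float64(0.073)]
```

```bash
cat >> h.py <<'E'
def psi(s):
    x=Ro.from_rotvec(s['orientation']).as_matrix()[:,0]; return np.degrees(np.arctan2(x[1],x[0]))
def plan(target,ps=None,n=1,start=None):
    s=robot.read_state(); p=np.array(s['tool_pos']); a=psi(s)
    if start is not None: p,a=np.array(start[0]),start[1]
    ps=a if ps is None else ps; da=((ps-a+180)%360-180)/n; d=(np.array(target)-p)/n
    for i in range(n):
        r=np.radians(a+i*da); c,q=np.cos(r),np.sin(r)
        print('shift',np.round(np.array([d[0]*c+d[1]*q,d[0]*q-d[1]*c,-d[2]])/.2,4).tolist(),'turn z',round(-da/90,4))
def st():
    s=robot.read_state(); print('t',s['t'],'tcp',np.round(s['tool_pos'],4),'psi',round(psi(s),2),'F',np.round(s['force'],1),'open',round(s['opening'],4),'gf',round(s['gripper_force'],1),'q6',round(s['q'][5],2)); return s
E
python3 - <<'E'
from h import *
s=st(); plan((.58,-.025,.25),175,4)
E
```

```text
t 0.2 tcp [ 0.1965 -0.5666  0.218 ] psi 19.12 F [ 0.1 -0.8  0.5] open 0.093 gf 0.0 q6 -0.09
shift [0.6747, -0.4826, -0.04] turn z -0.433
shift [0.828, 0.0491, -0.04] turn z -0.433
shift [0.6129, 0.5589, -0.04] turn z -0.433
shift [0.125, 0.82, -0.04] turn z -0.433
```

>>> jog_arm([
  [[0.675,-0.483,-0.04],[0,0,-0.433]],
  [[0.675,-0.483,-0.04],[0,0,-0.433]],
  [[0.675,-0.483,-0.04],[0,0,-0.433]],
  [[0.675,-0.483,-0.04],[0,0,-0.433]],
  [[0.675,-0.483,-0.04],[0,0,-0.433]],
])

```text
t: 0.7
tool_pos: [0.2942, -0.4292, 0.2269]
orientation: [2.739, 1.538, 0.001]
force: [0.0, -0.1, -0.4]
opening: 0.0931
gripper_force: 0.0
```

>>> jog_arm([
  [[0.828,0.049,-0.04],[0,0,-0.433]],
  [[0.828,0.049,-0.04],[0,0,-0.433]],
  [[0.828,0.049,-0.04],[0,0,-0.433]],
  [[0.828,0.049,-0.04],[0,0,-0.433]],
  [[0.828,0.049,-0.04],[0,0,-0.433]],
])

```text
t: 1.2
tool_pos: [0.3899, -0.2937, 0.2349]
orientation: [2.069, 2.364, 0.001]
force: [-0.2, -0.1, 1.0]
opening: 0.0928
gripper_force: 0.0
```

>>> jog_arm([
  [[0.613,0.559,-0.04],[0,0,-0.433]],
  [[0.613,0.559,-0.04],[0,0,-0.433]],
  [[0.613,0.559,-0.04],[0,0,-0.433]],
  [[0.613,0.559,-0.04],[0,0,-0.433]],
  [[0.613,0.559,-0.04],[0,0,-0.433]],
])

```text
t: 1.7
tool_pos: [0.4854, -0.158, 0.2426]
orientation: [-1.162, -2.919, -0.001]
force: [0.5, -0.9, 0.3]
opening: 0.093
gripper_force: 0.0
```

>>> jog_arm([
  [[0.125,0.82,-0.04],[0,0,-0.433]],
  [[0.125,0.82,-0.04],[0,0,-0.433]],
  [[0.125,0.82,-0.04],[0,0,-0.433]],
  [[0.125,0.82,-0.04],[0,0,-0.433]],
  [[0.125,0.82,-0.04],[0,0,-0.433]],
], hand=1)

```text
t: 2.2
tool_pos: [0.581, -0.0224, 0.2501]
orientation: [-0.122, -3.139, -0.001]
force: [-0.0, 0.3, 0.3]
opening: 0.0576
gripper_force: 0.0
```

```bash
python3 - <<'E'
from h import *
s=st(); c=cam('wrist','w1'); cam('top','top1')
print(proj(c,[s['tool_pos']]))
E
```

```text
t 2.2 tcp [ 0.581  -0.0224  0.2501] psi 175.54 F [-0.   0.3  0.3] open 0.0576 gf 0.0 q6 -1.62
[[312.64617395 293.95328327]]
```

View pics/w1.png

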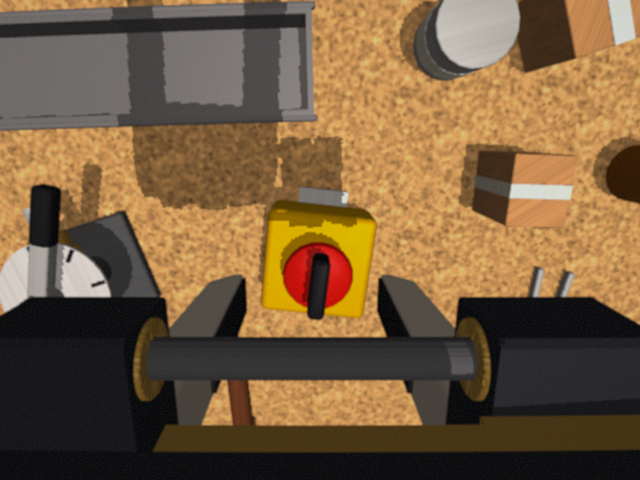

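Wrist view: stop head at (318,275), wing black from (323,254) to (316,318), lever grip at (44,215), slim carton (523,190).

```bash
python3 - <<'E'
from h import *
c=cam('wrist'); im=c['frame'][:,:,::-1].copy()
hsv=cv2.cvtColor(im,cv2.COLOR_BGR2HSV)
m=cv2.inRange(hsv,(0,0,0),(180,255,45)); m2=np.zeros_like(m); m2[245:325,295:345]=m[245:325,295:345]
cs,_=cv2.findContours(m2,cv2.RETR_EXTERNAL,cv2.CHAIN_APPROX_NONE); k=max(cs,key=cv2.contourArea); b=cv2.boxPoints(cv2.minAreaRect(k))
print(b.round(1).tolist()); print(onz(c,b,.123).round(4).tolist())
r=cv2.inRange(hsv,(0,150,60),(6,255,255))|cv2.inRange(hsv,(174,150,60),(180,255,255)); r[:230]=0;r[320:]=0;r[:,:270]=0;r[:,370:]=0
cs,_=cv2.findContours(r|m2,cv2.RETR_EXTERNAL,cv2.CHAIN_APPROX_NONE); k=max(cs,key=cv2.contourArea); k=k[k[:,0,1]<300]
(x,y),w,a=cv2.fitEllipse(k); print('head',x,y,w,onz(c,[[x,y]],.09)[0])
print('cam',-np.array(c['R']).T@c['t'])
E
```

```text
[[309.1000061035156, 317.3999938964844], [316.3999938964844, 253.89999389648438], [332.8999938964844, 255.8000030517578], [325.6000061035156, 319.29998779296875]]
[[0.6511, -0.0328, 0.123], [0.5997, -0.0229, 0.123], [0.6022, -0.0106, 0.123], [0.6538, -0.02, 0.123]]
head 320.27789306640625 275.8763427734375 (64.17822265625, 66.7965316772461) [ 0.62915038 -0.02158656  0.09      ]
cam [ 0.51317521 -0.01902188  0.41542432]
```

```bash
python3 - <<'E'
from h import *
plan((.628,-.022,.133),169.6)
E
```

```text
shift [-0.238, 0.0358, 0.5862] turn z 0.0592
```

>>> jog_arm([
  [[-0.238,0.036,0.2],[0,0,0.06]],
  [[-0.238,0.036,0.4],[0,0,0.06]],
  [[-0.238,0.036,0.585],[0,0,0.06]],
  [[-0.238,0.036,0.585],[0,0,0.06]],
  [[-0.238,0.036,0.585],[0,0,0.06]],
])

```text
t: 2.85
tool_pos: [0.6275, -0.0227, 0.1338]
orientation: [-0.288, -3.127, -0.0]
force: [0.2, 0.3, 1.2]
opening: 0.0054
gripper_force: 0.0
```

>>> jog_arm([
  [[0,0,0.04],[0,0,0]],
  [[0,0,0.06],[0,0,0]],
  [[0,0,0.08],[0,0,0]],
  [[0,0,0.09],[0,0,0]],
  [[0,0,0.09],[0,0,0]],
])

```text
t: 3.35
tool_pos: [0.629, -0.0223, 0.1166]
orientation: [0.285, 3.126, -0.0]
force: [2.7, -1.0, 2.9]
opening: 0.0001
gripper_force: 1.4
```

>>> jog_arm([
  [[0,0,0.01],[0,0,0]],
  [[0,0,0.018],[0,0,0]],
  [[0,0,0.024],[0,0,0]],
  [[0,0,0.024],[0,0,0]],
])

```text
t: 3.75
tool_pos: [0.6296, -0.0224, 0.1148]
orientation: [0.284, 3.125, -0.001]
force: [-5.2, -0.4, 22.1]
opening: 0.0005
gripper_force: 11.0
```

```bash
python3 - <<'E'
from h import *
s=st(); plan((.56,-.225,.22),166,2,start=((.629,-.022,.22),169.6))
E
```

```text
t 3.75 tcp [ 0.6296 -0.0224  0.1148] psi 169.61 F [-5.2 -0.4 22.1] open 0.0005 gf 11.0 q6 -1.51
shift [0.0781, -0.5303, -0.0] turn z 0.02
shift [0.0614, -0.5325, -0.0] turn z 0.02
```

>>> jog_arm([
  [[0,0,-0.1],[0,0,0]],
  [[0,0,-0.3],[0,0,0]],
  [[0,0,-0.55],[0,0,0]],
  [[0,0,-0.55],[0,0,0]],
])

```text
t: 4.15
tool_pos: [0.6315, -0.0223, 0.2294]
orientation: [0.283, 3.117, -0.0]
force: [1.7, 0.1, 0.5]
opening: 0.0004
gripper_force: 0.0
```

>>> jog_arm([
  [[0.078,-0.53,0],[0,0,0.02]],
  [[0.078,-0.53,0],[0,0,0.02]],
  [[0.14,-1,0],[0,0,0.04]],
  [[0.14,-1,0],[0,0,0.04]],
  [[0.14,-1,0],[0,0,0.04]],
], hand=-1)

```text
t: 4.65
tool_pos: [0.5619, -0.219, 0.22]
orientation: [-0.391, -3.115, 0.002]
force: [0.8, 0.1, 0.8]
opening: 0.0359
gripper_force: 0.0
```

>>> jog_arm([
  [[0,-0.06,0],[0,0,0]],
  [[0,-0.06,0],[0,0,0]],
  [[0,-0.06,0],[0,0,0]],
])

```text
t: 4.95
tool_pos: [0.5619, -0.2245, 0.2206]
orientation: [-0.381, -3.118, -0.001]
force: [-0.2, 0.2, -0.4]
opening: 0.0597
gripper_force: 0.0
```

```bash
python3 - <<'E'
from h import *
s=st(); c=cam('wrist','w2')
print(proj(c,[s['tool_pos'],(.56,-.226,.105)]))
E
```

```text
t 4.95 tcp [ 0.5619 -0.2245  0.2206] psi 166.06 F [-0.2  0.2 -0.4] open 0.0597 gf 0.0 q6 -1.79
[[312.46519527 293.90721112]
 [309.40684026 230.49802982]]
```

View pics/w2.png

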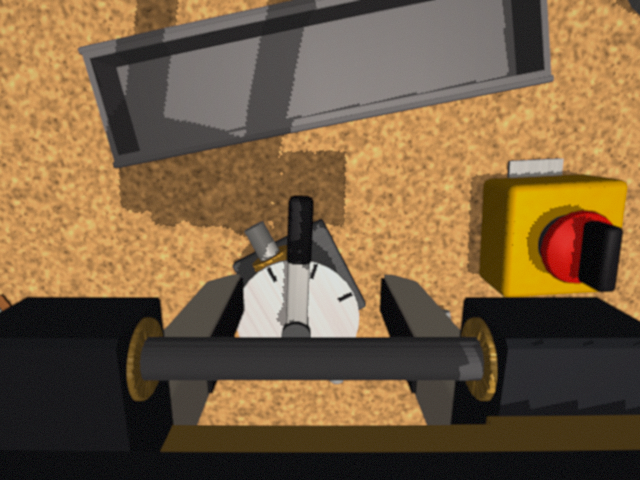

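Lever along column 299: tip (300,197), grip end (300,262), axis knob (297,330); marks at (273,273), (315,270), (345,297).

```bash
python3 - <<'E'
from h import *
c=cam('wrist'); 
T=onz(c,[[300.5,198],[300,262]],.112); print(T)
d=T[0]-T[1]; print(np.degrees(np.arctan2(d[1],d[0])),np.linalg.norm(d))
M=onz(c,[[273,273],[315,270],[345,297]],.085); print(M)
# plate circle: white
im=c['frame'][:,:,::-1].copy();h=cv2.cvtColor(im,cv2.COLOR_BGR2HSV)
m=cv2.inRange(h,(0,0,150),(180,40,255)); m[:250]=0;m[345:]=0;m[:,:230]=0;m[:,370:]=0
k=cv2.findNonZero(m); hull=cv2.convexHull(k)[:,0]; print(hull.tolist())
a=T[0]-(d/np.linalg.norm(d))*.102; print('axis from tip',a, 'grip',T[0]-(d/np.linalg.norm(d))*.030)
E
```

```text
[[ 0.53499873 -0.22572748  0.112     ]
 [ 0.57928109 -0.23739199  0.112     ]]
165.242806870233 0.04579288114359757
[[ 0.59110087 -0.26310422  0.085     ]
 [ 0.59663507 -0.23044913  0.085     ]
 [ 0.62447107 -0.2126081   0.085     ]]
[[357, 326], [354, 336], [240, 336], [239, 334], [237, 328], [236, 324], [236, 320], [240, 294], [242, 289], [265, 252], [267, 250], [273, 250], [320, 264], [327, 267], [336, 273], [347, 284], [351, 290], [352, 292], [355, 299], [357, 305]]
axis from tip [ 0.63363416 -0.25170926  0.112     ] grip [ 0.56400915 -0.23336918  0.112     ]
```

```bash
python3 - <<'E'
from h import *
plan((.564,-.233,.089),165.2)
E
```

```text
shift [-0.0202, -0.0404, 0.6586] turn z 0.01
```

>>> jog_arm([
  [[-0.02,-0.04,0.2],[0,0,0.01]],
  [[-0.02,-0.04,0.4],[0,0,0.01]],
  [[-0.02,-0.04,0.55],[0,0,0.01]],
  [[-0.02,-0.04,0.658],[0,0,0.01]],
  [[-0.02,-0.04,0.658],[0,0,0.01]],
])

```text
t: 5.55
tool_pos: [0.5612, -0.2317, 0.085]
orientation: [-0.404, -3.109, -0.004]
force: [-0.4, 0.6, -0.5]
opening: 0.093
gripper_force: 0.0
```

>>> jog_arm([
  [[0,0,0],[0,0,0]],
  [[0,0,0],[0,0,0]],
  [[0,0,0],[0,0,0]],
  [[0,0,0],[0,0,0]],
  [[0,0,0],[0,0,0]],
], hand=1, squeeze=15)

```text
t: 6.05
tool_pos: [0.564, -0.2344, 0.0902]
orientation: [0.407, 3.114, -0.001]
force: [0.6, 1.3, -0.0]
opening: 0.0572
gripper_force: 0.0
```

>>> jog_arm([
  [[0,0,0],[0,0,0]],
  [[0,0,0],[0,0,0]],
  [[0,0,0],[0,0,0]],
])

```text
t: 6.35
tool_pos: [0.5635, -0.2342, 0.0892]
orientation: [-0.407, -3.115, -0.0]
force: [-0.6, 0.3, -0.2]
opening: 0.0335
gripper_force: 0.0
```

>>> jog_arm([
  [[0,0,0],[0,0,0]],
  [[0,0,0],[0,0,0]],
  [[0,0,0],[0,0,0]],
  [[0,0,0],[0,0,0]],
  [[0,0,0],[0,0,0]],
])

```text
t: 6.85
tool_pos: [0.5634, -0.2343, 0.0892]
orientation: [-0.407, -3.115, 0.0]
force: [0.5, 0.5, 0.4]
opening: 0.016
gripper_force: 15.0
```

>>> jog_arm([
  [[-0.003,0.044,0],[0,0,0.078]],
  [[-0.011,0.087,0],[0,0,0.156]],
  [[-0.024,0.129,0],[0,0,0.233]],
  [[-0.042,0.169,0],[0,0,0.311]],
  [[-0.042,0.169,0],[0,0,0.311]],
])

```text
t: 7.35
tool_pos: [0.5813, -0.2036, 0.0892]
orientation: [1.153, 2.921, -0.001]
force: [2.7, -2.1, -2.5]
opening: 0.0159
gripper_force: 15.0
```

>>> jog_arm([
  [[-0.003,0.044,0],[0,0,0.078]],
  [[-0.011,0.087,0],[0,0,0.156]],
  [[-0.024,0.129,0],[0,0,0.233]],
  [[-0.042,0.169,0],[0,0,0.311]],
  [[-0.042,0.169,0],[0,0,0.311]],
])

```text
t: 7.85
tool_pos: [0.6103, -0.1854, 0.0892]
orientation: [1.824, 2.556, -0.001]
force: [1.2, -4.6, -0.6]
opening: 0.0159
gripper_force: 15.0
```

>>> jog_arm([
  [[0,0.013,0],[0,0,0.022]],
  [[-0.001,0.025,0],[0,0,0.044]],
  [[-0.001,0.025,0],[0,0,0.044]],
])

```text
t: 8.15
tool_pos: [0.6146, -0.1841, 0.0892]
orientation: [1.908, 2.494, -0.001]
force: [2.3, -4.1, -2.5]
opening: 0.0159
gripper_force: 15.0
```

>>> jog_arm([
  [[0,0.013,0],[0,0,0.022]],
  [[-0.001,0.025,0],[0,0,0.044]],
  [[-0.001,0.025,0],[0,0,0.044]],
])

```text
t: 8.45
tool_pos: [0.6167, -0.1839, 0.089]
orientation: [-1.992, -2.426, 0.008]
force: [-10.1, -7.8, 4.9]
opening: 0.016
gripper_force: 15.2
```

```bash
python3 - <<'E'
from h import *
s=st();print(s['wrist_torque'])
E
```

```text
t 8.45 tcp [ 0.6167 -0.1839  0.089 ] psi 101.21 F [-10.1  -7.8   4.9] open 0.016 gf 15.2 q6 -0.56
[-1.20933226  1.83570737  0.32562492]
```

>>> jog_arm([
  [[0,0.02,0],[0,0,0.01]],
  [[0,0.03,0],[0,0,0.01]],
  [[0,0.03,0],[0,0,0.01]],
])

```text
t: 8.75
tool_pos: [0.6192, -0.1835, 0.0887]
orientation: [-2.007, -2.406, 0.015]
force: [-28.5, -9.2, 15.7]
opening: 0.0206
gripper_force: 15.1
```

>>> jog_arm([
  [[0,0,0],[0,0,0]],
  [[0,0,0],[0,0,0]],
  [[0,0,0],[0,0,0]],
  [[0,0,0],[0,0,0]],
  [[0,0,0],[0,0,0]],
], hand=-1)

```text
t: 9.25
tool_pos: [0.6252, -0.1805, 0.0892]
orientation: [-2.012, -2.413, -0.001]
force: [-0.7, 0.0, -0.4]
opening: 0.0561
gripper_force: 0.0
```

>>> jog_arm([
  [[0,0,0],[0,0,0]],
  [[0,0,0],[0,0,0]],
  [[0,0,-0.25],[0,0,0]],
  [[0,0,-0.5],[0,0,0]],
  [[0,0,-0.65],[0,0,0]],
])

```text
t: 9.75
tool_pos: [0.6264, -0.1812, 0.224]
orientation: [2.01, 2.409, 0.003]
force: [1.4, -0.5, -0.0]
opening: 0.0919
gripper_force: 0.0
```

```bash
python3 - <<'E'
from h import *
s=st(); c=cam('wrist','w3')
plan((.50,.20,.25),90,3)
E
```

```text
t 9.75 tcp [ 0.6264 -0.1812  0.224 ] psi 100.32 F [ 1.4 -0.5 -0. ] open 0.0919 gf 0.0 q6 -0.54
shift [0.6645, -0.0962, -0.0343] turn z 0.0382
shift [0.6575, -0.1359, -0.0343] turn z 0.0382
shift [0.6482, -0.1751, -0.0343] turn z 0.0382
```

View pics/w3.png

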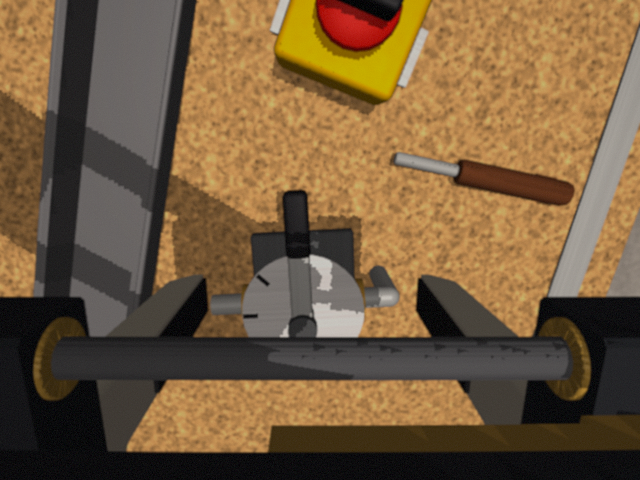

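Lever tip (294,192), axis (302,328): it covers the shut mark, square to the pipe.

```bash
python3 - <<'E'
from h import *
c=cam('wrist')
T=onz(c,[[294.5,193],[298,255]],.112); d=T[0]-T[1]; print(T,np.degrees(np.arctan2(d[1],d[0])))
u=d/np.linalg.norm(d); print('axis',T[0]-.102*u)
E
```

```text
[[ 0.61288176 -0.15707448  0.112     ]
 [ 0.62306752 -0.20147138  0.112     ]] 102.92147230555823
axis [ 0.63569053 -0.25649158  0.112     ]
```

>>> jog_arm([
  [[0.25,-0.04,-0.06],[0,0,0.04]],
  [[0.5,-0.08,-0.12],[0,0,0.04]],
  [[0.75,-0.12,-0.12],[0,0,0.04]],
  [[1,-0.15,-0.12],[0,0,0.04]],
  [[1,-0.15,-0.12],[0,0,0.04]],
])

```text
t: 10.35
tool_pos: [0.5581, 0.0154, 0.2427]
orientation: [-2.081, -2.351, -0.001]
force: [0.8, 0.2, -0.4]
opening: 0.0931
gripper_force: 0.0
```

>>> jog_arm([
  [[0.25,-0.06,0],[0,0,0.07]],
  [[0.5,-0.12,0],[0,0,0.07]],
  [[0.75,-0.2,0],[0,0,0.07]],
  [[0.98,-0.26,0],[0,0,0.07]],
  [[0.98,-0.26,0],[0,0,0.07]],
])

```text
t: 10.85
tool_pos: [0.483, 0.2034, 0.2425]
orientation: [-2.206, -2.234, 0.0]
force: [1.1, -0.0, -0.5]
opening: 0.0931
gripper_force: 0.0
```

```bash
python3 - <<'E'
from h import *
s=st(); c=cam('wrist','w4')
print(proj(c,[s['tool_pos']]),-np.array(c['R']).T@c['t'])
E
```

```text
t 10.85 tcp [0.483  0.2034 0.2425] psi 90.71 F [ 1.1 -0.  -0.5] open 0.0931 gf 0.0 q6 0.29
[[310.98204374 293.67008656]] [0.48268567 0.27036809 0.40784558]
```

View pics/w4.png

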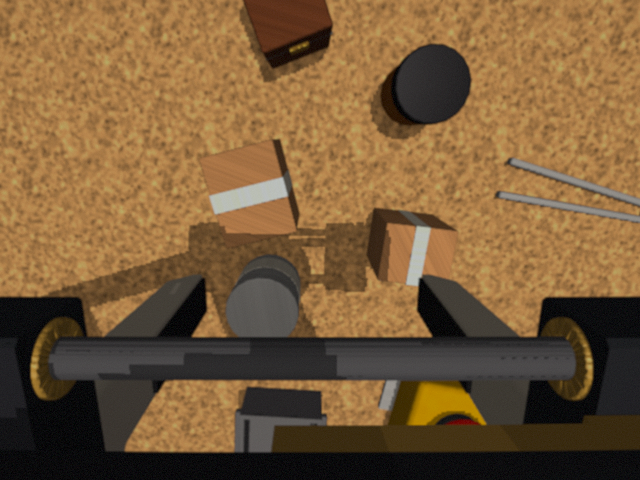

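Wrist view: carton top with tape (250,194), slim carton tape (419,248), tin (264,300), jar lid (431,84), case top partly cut (290,20). Use the tapes and lids.

```bash
cat >> h.py <<'E'
def tape(c,box,z,lo=(0,0,120),hi=(180,60,255)):
    x0,x1,y0,y1=box; h=cv2.cvtColor(c['frame'][:,:,::-1].copy(),cv2.COLOR_BGR2HSV)
    m=np.zeros(h.shape[:2],np.uint8); m[y0:y1,x0:x1]=cv2.inRange(h,lo,hi)[y0:y1,x0:x1]
    cs,_=cv2.findContours(m,cv2.RETR_EXTERNAL,cv2.CHAIN_APPROX_NONE); k=max(cs,key=cv2.contourArea)
    b=cv2.boxPoints(cv2.minAreaRect(k)); W=onz(c,b,z); e=[W[1]-W[0],W[2]-W[1]]; n=[np.linalg.norm(v) for v in e]
    i=int(np.argmax(n)); print('tape px',b.round(0).tolist(),'ctr',W.mean(0).round(4),'len',np.round(n,4),'dir',round(np.degrees(np.arctan2(e[i][1],e[i][0]))%180,1))
E
python3 - <<'E'
from h import *
c=cam('wrist')
tape(c,(195,305,135,240),.08); tape(c,(395,460,205,295),.078)
im=c['frame'][:,:,::-1].copy();h=cv2.cvtColor(im,cv2.COLOR_BGR2HSV)
m=cv2.inRange(h,(0,0,0),(180,255,50)); m[:35]=0;m[135:]=0;m[:,:385]=0;m[:,480:]=0
k=max(cv2.findContours(m,0,1)[0],key=cv2.contourArea); (x,y),w,a=cv2.fitEllipse(k); print('jar',x,y,w,onz(c,[[x,y]],.078)[0])
print('tin',onz(c,[[264,300],[228,300],[299,300]],.076).tolist())
print('case px from coarse', proj(c,[(.456,.368,.076)]), onz(c,[[263,42],[330,24],[315,-1]],.076).tolist())
print('carton', onz(c,[[201,157],[273,140],[291,214],[218,233]],.08).round(4).tolist())
cv2.imwrite('pics/crop4.png',cv2.resize(im[120:340,190:470],None,fx=2.7,fy=2.7,interpolation=2))
E
```

```text
tape px [[207.0, 193.0], [282.0, 174.0], [287.0, 193.0], [212.0, 212.0]] ctr [0.431  0.2224 0.08  ] len [0.0627 0.0164] dir 14.8
tape px [[404.0, 281.0], [415.0, 222.0], [429.0, 224.0], [418.0, 284.0]] ctr [0.5739 0.1722 0.078 ] len [0.0534 0.0121] dir 83.6
jar 426.08135986328125 82.99651336669922 (72.82872772216797, 91.40328216552734) [0.5711959  0.30899236 0.078     ]
tin [[0.4429777261806533, 0.12716017648590566, 0.07600000000000001], [0.4111401828510881, 0.1267536809706491, 0.07600000000000001], [0.47389046986552574, 0.12753877263208438, 0.07600000000000001]]
case px from coarse [[276.1695791   -2.87207714]] [[0.44575474850009467, 0.3370737604501427, 0.07600000000000001], [0.4962778227046649, 0.3501400361513903, 0.07600000000000001], [0.48478596335768326, 0.3670414137490021, 0.07600000000000001]]
carton [[0.3952, 0.2509, 0.08], [0.4529, 0.2647, 0.08], [0.4671, 0.2054, 0.08], [0.406, 0.1886, 0.08]]
```

View pics/crop4.png

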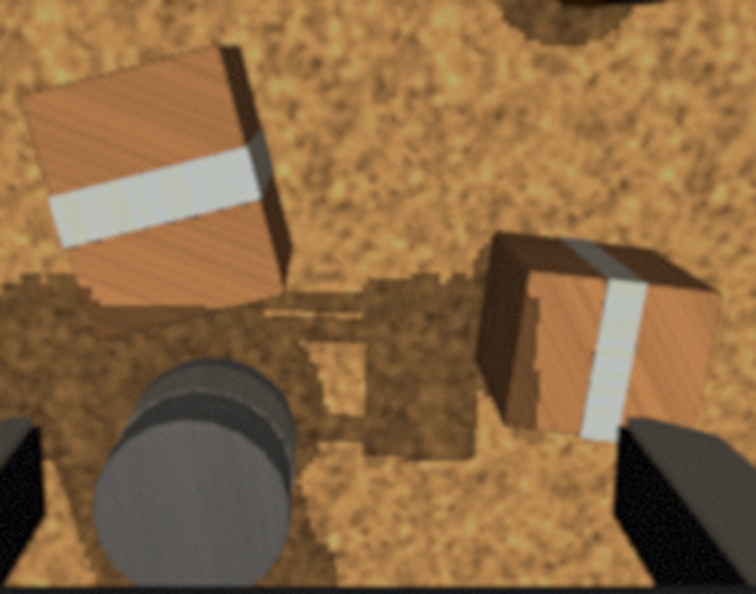

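Carton centre (.431,.222), y axis at 105°; slim (.574,.172), y at 84°. Now measure the bin ends with the wrist camera.

>>> jog_arm([
  [[-0.25,-0.05,-0.1],[0,0,0.04]],
  [[-0.5,-0.1,-0.1],[0,0,0.04]],
  [[-0.75,-0.15,-0.1],[0,0,0.04]],
  [[-1,-0.2,-0.1],[0,0,0.04]],
  [[-1,-0.2,-0.1],[0,0,0.04]],
])

```text
t: 11.45
tool_pos: [0.4458, -0.0076, 0.263]
orientation: [2.289, 2.149, -0.003]
force: [0.5, 0.7, 0.9]
opening: 0.0934
gripper_force: 0.0
```

>>> jog_arm([
  [[-0.17,0,0],[0,0,0]],
  [[-0.17,0,0],[0,0,0]],
  [[-0.17,0,0],[0,0,0]],
])

```text
t: 11.75
tool_pos: [0.4448, -0.0365, 0.263]
orientation: [-2.286, -2.154, 0.0]
force: [-0.0, -0.3, 0.7]
opening: 0.0925
gripper_force: 0.0
```

```bash
python3 - <<'E'
from h import *
import pickle
s=st(); c=cam('wrist','wB'); pickle.dump(c,open('wB.pkl','wb'))
E
```

```text
t 11.75 tcp [ 0.4448 -0.0365  0.263 ] psi 86.6 F [-0.  -0.3  0.7] open 0.0925 gf 0.0 q6 -0.14
```

>>> jog_arm([
  [[-0.25,0,0],[0,0,0]],
  [[-0.5,0,0],[0,0,0]],
  [[-0.75,0,0],[0,0,0]],
  [[-1,-0.02,0],[0,0,0]],
  [[-1,-0.02,0],[0,0,0]],
])

```text
t: 12.3
tool_pos: [0.4286, -0.2388, 0.2626]
orientation: [-2.287, -2.154, 0.003]
force: [-0.1, 0.9, -0.5]
opening: 0.0928
gripper_force: 0.0
```

>>> jog_arm([
  [[-0.25,-0.02,0],[0,0,0]],
  [[-0.5,-0.04,0],[0,0,0]],
  [[-0.65,-0.05,0],[0,0,0]],
  [[-0.65,-0.05,0],[0,0,0]],
  [[-0.65,-0.05,0],[0,0,0]],
])

```text
t: 12.8
tool_pos: [0.413, -0.3629, 0.2627]
orientation: [-2.281, -2.158, -0.001]
force: [-0.4, 0.7, -0.3]
opening: 0.0928
gripper_force: 0.0
```

```bash
python3 - <<'E'
from h import *
import pickle
s=st(); c=cam('wrist','wA'); pickle.dump(c,open('wA.pkl','wb'))
a=cv2.imread('pics/wB.png')[40:330,140:460]; b=cv2.imread('pics/wA.png')[40:330,140:460]
cv2.imwrite('pics/AB.png',np.hstack([cv2.resize(x,(400,363),interpolation=2) for x in (b,a)]))
E
```

```text
t 12.8 tcp [ 0.413  -0.3629  0.2627] psi 86.81 F [-0.4  0.7 -0.3] open 0.0928 gf 0.0 q6 -0.76
```

View pics/AB.png

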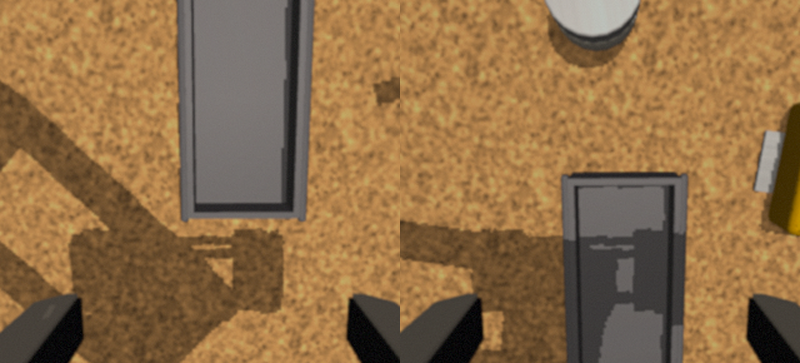

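A: bin's outer end corners at crop (182,220),(305,219); B: (163,178),(287,178). Refine by saturation edges.

```bash
python3 - <<'E'
from h import *
import pickle
for n,endy in(('A',215),('B',182)):
    c=pickle.load(open(f'w{n}.pkl','rb')); h=cv2.cvtColor(c['frame'][:,:,::-1].copy(),cv2.COLOR_BGR2HSV)
    m=cv2.medianBlur((h[:,:,1]<75).astype(np.uint8),5)
    px=lambda u,v:(int(140+u/1.25),int(40+v/1.25))
    ends=[]
    for u in range(200,290,8) if n=='A' else range(180,272,8):
        x,y=px(u,endy); col=m[y-14:y+15,x]; 
        k=np.nonzero(col)[0]; ends.append((x+.5, y-14+(k.max()+1 if n=='A' else k.min())))
    E=onz(c,ends,.05)
    L=[];Rr=[]
    for v in (range(30,200,20) if n=='A' else range(195,290,10)):
        x0,y=px(240 if n=='A' else 225,v)
        row=m[y]; k=np.nonzero(row[x0-75:x0+75])[0]; L.append((x0-75+k.min(),y+.5)); Rr.append((x0-75+k.max()+1,y+.5))
    L=onz(c,L,.05);Rr=onz(c,Rr,.05)
    print(n,'end y',E[:,:2].round(4).tolist()); print('L',L[:,:2].round(4).tolist()); print('R',Rr[:,:2].round(4).tolist())
E
```

```text
A end y [[0.4023, -0.3674], [0.408, -0.3678], [0.4137, -0.3681], [0.4204, -0.3684], [0.4261, -0.3688], [0.4328, -0.3691], [0.4385, -0.3695], [0.4442, -0.3698], [0.4508, -0.3711], [0.4565, -0.3705], [0.4632, -0.3718], [0.4689, -0.3721]]
L [[0.3954, -0.2339], [0.3944, -0.2471], [0.3934, -0.2605], [0.3924, -0.2741], [0.3914, -0.288], [0.3913, -0.3022], [0.3903, -0.3165], [0.3892, -0.3312], [0.3891, -0.3461]]
R [[0.4888, -0.2391], [0.4886, -0.2523], [0.4876, -0.2657], [0.4874, -0.2794], [0.4864, -0.2933], [0.4853, -0.3074], [0.4851, -0.3218], [0.484, -0.3364], [0.4829, -0.3514]]
B end y [[0.4214, -0.0073], [0.427, -0.0076], [0.4326, -0.0071], [0.4391, -0.0084], [0.4447, -0.0078], [0.4512, -0.0091], [0.4568, -0.0085], [0.4624, -0.0088], [0.4689, -0.0092], [0.4745, -0.0095], [0.481, -0.0099], [0.4866, -0.0103]]
L [[0.4065, -0.0229], [0.4059, -0.0305], [0.4052, -0.0381], [0.4046, -0.0459], [0.4049, -0.0538], [0.4042, -0.0617], [0.4035, -0.0697], [0.4038, -0.0778], [0.4031, -0.0859], [0.4024, -0.0941]]
R [[0.5006, -0.0285], [0.4995, -0.036], [0.4993, -0.0437], [0.4991, -0.0515], [0.4979, -0.0593], [0.4977, -0.0672], [0.4975, -0.0752], [0.4973, -0.0833], [0.4962, -0.0915], [0.4959, -0.0997]]
```

>>> jog_arm([
  [[0.25,0,0],[0,0,0]],
  [[0.5,0,0],[0,0,0]],
  [[0.75,0,0],[0,0,0]],
  [[1,0.01,0],[0,0,0]],
  [[1,0.01,0],[0,0,0]],
])

```text
t: 13.35
tool_pos: [0.4263, -0.1573, 0.2638]
orientation: [2.274, 2.168, 0.004]
force: [0.0, -0.3, 0.1]
opening: 0.0933
gripper_force: 0.0
```

>>> jog_arm([
  [[0.25,0,0.05],[0,0,0]],
  [[0.5,0,0.1],[0,0,0]],
  [[0.75,0.02,0.2],[0,0,0]],
  [[1,0.03,0.2],[0,0,0]],
  [[1,0.03,0.2],[0,0,0]],
])

```text
t: 13.85
tool_pos: [0.4417, 0.0409, 0.2226]
orientation: [-2.273, -2.166, -0.001]
force: [0.1, -0.5, 0.3]
opening: 0.0929
gripper_force: 0.0
```

>>> jog_arm([
  [[0.15,0,0],[0,0,0]],
  [[0.15,0,0],[0,0,0]],
  [[0.15,0,0],[0,0,0]],
])

```text
t: 14.15
tool_pos: [0.4441, 0.0654, 0.2235]
orientation: [2.28, 2.161, -0.0]
force: [-0.0, -0.5, -0.8]
opening: 0.0925
gripper_force: 0.0
```

```bash
cat >> h.py <<'E'
def circ(c,guess,rad,z,lo,hi,half=75):
    x,y=proj(c,[(*guess,z)])[0].astype(int); h=cv2.cvtColor(c['frame'][:,:,::-1].copy(),cv2.COLOR_BGR2HSV)
    m=np.zeros(h.shape[:2],np.uint8); sl=np.s_[max(y-half,0):min(y+half,335),max(x-half,0):x+half]; m[sl]=cv2.inRange(h,lo,hi)[sl]
    m=cv2.medianBlur(m,5); k=max(cv2.findContours(m,0,1)[0],key=cv2.contourArea)[:,0]
    W=onz(c,cv2.convexHull(k)[:,0].astype(float)+.5,z)[:,:2].astype(np.float32)
    q,r=cv2.minEnclosingCircle(W); print('circle',np.round(q,4),'r',round(r,4),'bbox px',k.min(0),k.max(0)); return q
BC=np.array([.4443,-.1889]);BY=np.array([.053,.9986])
E
python3 - <<'E'
from h import *
s=st(); c=cam('wrist','w5')
circ(c,(.441,.125),.033,.076,(0,0,130),(180,45,255))
cv2.imwrite('pics/c5.png',c['frame'][:330,150:470,::-1])
for sy in(-.1367,-.0603,.009,.0693,.1367): print((BC+sy*BY).round(4))
E
```

```text
t 14.15 tcp [0.4441 0.0654 0.2235] psi 86.94 F [-0.  -0.5 -0.8] open 0.0925 gf 0.0 q6 0.09
circle [0.4398 0.1169] r 0.0323 bbox px [260 113] [343 198]
[ 0.4371 -0.3254]
[ 0.4411 -0.2491]
[ 0.4448 -0.1799]
[ 0.448  -0.1197]
[ 0.4515 -0.0524]
```

View pics/c5.png

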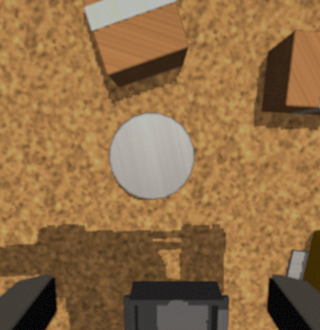

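Tin lid is centred at crop (152,155), clear around. Grasp it.

```bash
python3 - <<'E'
from h import *
plan((.44,.117,.054),87)
E
```

```text
shift [0.2595, -0.0354, 0.8472] turn z -0.0015
```

>>> jog_arm([
  [[0.13,-0.02,0.1],[0,0,0]],
  [[0.258,-0.035,0.3],[0,0,0]],
  [[0.258,-0.035,0.5],[0,0,0]],
  [[0.258,-0.035,0.7],[0,0,0]],
  [[0.258,-0.035,0.847],[0,0,0]],
])

```text
t: 14.7
tool_pos: [0.439, 0.1157, 0.0514]
orientation: [-2.283, -2.157, 0.003]
force: [0.1, -0.2, 1.0]
opening: 0.0932
gripper_force: 0.0
```

>>> jog_arm([
  [[0,0,0],[0,0,0]],
  [[0,0,0],[0,0,0]],
  [[0,0,0],[0,0,0]],
  [[0,0,0],[0,0,0]],
  [[0,0,0],[0,0,0]],
], hand=1, squeeze=35)

```text
t: 15.2
tool_pos: [0.4416, 0.117, 0.0561]
orientation: [2.281, 2.157, 0.004]
force: [-3.6, -1.3, 7.1]
opening: 0.0653
gripper_force: 35.0
```

>>> jog_arm([
  [[0,0,0],[0,0,0]],
  [[0,0,0],[0,0,0]],
  [[0,0,-0.05],[0,0,0]],
  [[0,0,-0.1],[0,0,0]],
  [[0,0,-0.1],[0,0,0]],
])

```text
t: 15.7
tool_pos: [0.4419, 0.1172, 0.0763]
orientation: [2.281, 2.157, 0.005]
force: [0.1, -0.3, -2.1]
opening: 0.0649
gripper_force: 35.0
```

```bash
python3 - <<'E'
from h import *
s=st()
E
```

```text
t 15.7 tcp [0.4419 0.1172 0.0763] psi 86.81 F [ 0.1 -0.3 -2.1] open 0.0649 gf 35.0 q6 0.2
```

```bash
python3 - <<'E'
from h import *
plan((.4371,-.3254,.14),87,1)
E
```

```text
shift [-2.2112, 0.0992, -0.3187] turn z -0.0021
```

>>> jog_arm([
  [[0,0,-0.16],[0,0,0]],
  [[-0.1,0,-0.32],[0,0,0]],
  [[-0.28,0,-0.32],[0,0,0]],
  [[-0.46,0.03,-0.32],[0,0,0]],
  [[-0.65,0.03,-0.32],[0,0,0]],
])

```text
t: 16.2
tool_pos: [0.4395, -0.0143, 0.1386]
orientation: [2.28, 2.159, 0.002]
force: [0.9, -0.4, -2.0]
opening: 0.0655
gripper_force: 35.0
```

>>> jog_arm([
  [[-0.2,0,0],[0,0,0]],
  [[-0.4,0,0],[0,0,0]],
  [[-0.6,0,0],[0,0,0]],
  [[-0.8,0.04,0],[0,0,0]],
  [[-1,0.04,0],[0,0,0]],
])

```text
t: 16.7
tool_pos: [0.4361, -0.2151, 0.1382]
orientation: [2.282, 2.158, 0.001]
force: [0.5, 0.1, -2.2]
opening: 0.0657
gripper_force: 35.0
```

>>> jog_arm([
  [[-0.2,0,0],[0,0,0]],
  [[-0.36,0,0],[0,0,0]],
  [[-0.5,0,0],[0,0,0]],
  [[-0.56,0.03,0],[0,0,0]],
  [[-0.56,0.03,0],[0,0,0]],
])

```text
t: 17.2
tool_pos: [0.4355, -0.3272, 0.1378]
orientation: [2.284, 2.156, -0.0]
force: [0.1, -0.2, -2.5]
opening: 0.0658
gripper_force: 35.0
```

```bash
python3 - <<'E'
from h import *
s=st(); plan((.4371,-.3254,.062),87,1)
c=cam('wrist','w6'); cam('side','s6')
a=cv2.imread('pics/w6.png')[100:340,190:430]; b=cv2.imread('pics/s6.png')[140:300,300:460]
cv2.imwrite('pics/c6.png',np.hstack([cv2.resize(a,(390,390)),cv2.resize(b,(390,390))]))
E
```

```text
t 17.2 tcp [ 0.4355 -0.3272  0.1378] psi 86.69 F [ 0.1 -0.2 -2.5] open 0.0658 gf 35.0 q6 -0.68
shift [0.0093, 0.0075, 0.3791] turn z -0.0035
```

View pics/c6.png

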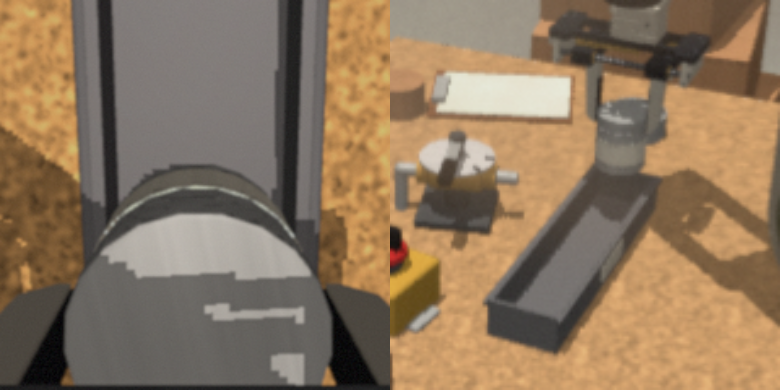

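Tin held upright over the bin's far end. Lower.

>>> jog_arm([
  [[0.009,0.008,0.15],[0,0,0]],
  [[0.009,0.008,0.28],[0,0,0]],
  [[0.009,0.008,0.34],[0,0,0]],
  [[0.009,0.008,0.37],[0,0,0]],
  [[0.009,0.008,0.375],[0,0,0]],
])

```text
t: 17.8
tool_pos: [0.4372, -0.3232, 0.0627]
orientation: [-2.282, -2.159, 0.0]
force: [-0.3, -0.4, -1.6]
opening: 0.0654
gripper_force: 35.0
```

```bash
python3 - <<'E'
from h import *
s=st(); print(s['wrist_torque'])
E
```

```text
t 17.8 tcp [ 0.4372 -0.3232  0.0627] psi 86.84 F [-0.3 -0.4 -1.6] open 0.0654 gf 35.0 q6 -0.68
[-0.05588355 -0.10482845 -0.00745756]
```

>>> jog_arm([
  [[-0.006,0,0.006],[0,0,0]],
  [[-0.006,0,0.01],[0,0,0]],
  [[-0.006,0,0.01],[0,0,0]],
])

```text
t: 18.1
tool_pos: [0.4377, -0.3255, 0.0617]
orientation: [2.282, 2.157, 0.0]
force: [-0.5, 0.8, -2.3]
opening: 0.0653
gripper_force: 35.0
```

>>> jog_arm([
  [[0,0,0.01],[0,0,0]],
  [[0,0,0.015],[0,0,0]],
  [[0,0,0.015],[0,0,0]],
])

```text
t: 18.4
tool_pos: [0.4378, -0.3258, 0.0611]
orientation: [2.281, 2.157, -0.0]
force: [-8.9, 5.4, 20.8]
opening: 0.0657
gripper_force: 35.0
```

Seated (20 N). Release and rise, looking back.

>>> jog_arm([
  [[0,0,-0.015],[0,0,0]],
  [[0,0,-0.015],[0,0,0]],
  [[0,0,-0.015],[0,0,0]],
  [[0,0,-0.015],[0,0,0]],
  [[0,0,-0.015],[0,0,0]],
], hand=-1)

```text
t: 18.9
tool_pos: [0.4371, -0.3248, 0.0605]
orientation: [-2.282, -2.158, -0.0]
force: [0.1, -0.8, -0.3]
opening: 0.0925
gripper_force: 0.0
```

>>> jog_arm([
  [[0,0,-0.2],[0,0,0]],
  [[0,0,-0.4],[0,0,0]],
  [[0,0,-0.6],[0,0,0]],
  [[-0.2,0,-0.75],[0,0,0]],
  [[-0.2,0,-0.75],[0,0,0]],
])

```text
t: 19.4
tool_pos: [0.4365, -0.3698, 0.2168]
orientation: [2.277, 2.15, -0.002]
force: [-0.4, 0.3, -0.5]
opening: 0.0929
gripper_force: 0.0
```

```bash
python3 - <<'E'
from h import *
s=st(); c=cam('wrist','w7')
q=circ(c,(.4371,-.3254),.033,.081,(0,0,130),(180,45,255))
print('along bin',(q-BC)@BY)
plan((.45,.16,.22),104.8,3)
t=cam('top','top7'); cv2.imwrite('pics/c7.png',cv2.resize(t['frame'][190:330,125:435,::-1],None,fx=2.2,fy=2.2))
tape(t,(185,225,278,318),.08,(0,0,110),(180,70,255))
E
```

```text
t 19.4 tcp [ 0.4365 -0.3698  0.2168] psi 86.71 F [-0.4  0.3 -0.5] open 0.0929 gf 0.0 q6 -0.73
circle [ 0.4382 -0.3256] r 0.0322 bbox px [265 121] [351 208]
along bin -0.13683119588433265
shift [0.879, -0.027, -0.0106] turn z -0.067
shift [0.877, 0.0656, -0.0106] turn z -0.067
shift [0.8653, 0.1574, -0.0106] turn z -0.067
tape px [[195.0, 288.0], [201.0, 286.0], [207.0, 309.0], [201.0, 311.0]] ctr [0.4299 0.2246 0.08  ] len [0.0164 0.0627] dir 14.4
```

View pics/c7.png

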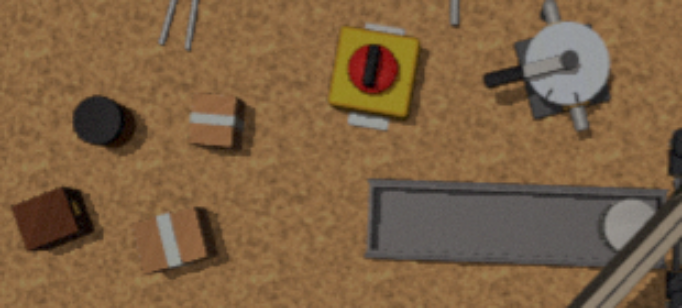

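Tin stands where intended, others undisturbed, lever shut. Next the carton.

>>> jog_arm([
  [[0.25,0,0],[0,0,-0.067]],
  [[0.5,0,0],[0,0,-0.067]],
  [[0.75,-0.02,0],[0,0,-0.067]],
  [[0.879,-0.027,-0.01],[0,0,-0.067]],
  [[0.879,-0.027,-0.01],[0,0,-0.067]],
])

```text
t: 20.0
tool_pos: [0.4385, -0.1849, 0.211]
orientation: [-2.159, -2.278, -0.0]
force: [-0.1, -0.4, 0.2]
opening: 0.0928
gripper_force: 0.0
```

>>> jog_arm([
  [[0.25,0.02,0],[0,0,-0.067]],
  [[0.5,0.03,0],[0,0,-0.067]],
  [[0.75,0.05,0],[0,0,-0.067]],
  [[0.877,0.066,-0.01],[0,0,-0.067]],
  [[0.877,0.066,-0.01],[0,0,-0.067]],
])

```text
t: 20.5
tool_pos: [0.4433, -0.0106, 0.2136]
orientation: [-2.037, -2.389, 0.001]
force: [0.1, -0.4, -0.1]
opening: 0.0931
gripper_force: 0.0
```

>>> jog_arm([
  [[0.25,0.04,0],[0,0,-0.067]],
  [[0.5,0.08,0],[0,0,-0.067]],
  [[0.7,0.12,0],[0,0,-0.067]],
  [[0.865,0.157,-0.01],[0,0,-0.067]],
  [[0.865,0.157,-0.01],[0,0,-0.067]],
])

```text
t: 21.0
tool_pos: [0.448, 0.1647, 0.2156]
orientation: [-1.91, -2.492, 0.001]
force: [-0.2, -1.2, 0.3]
opening: 0.0931
gripper_force: 0.0
```

```bash
python3 - <<'E'
from h import *
s=st(); c=cam('wrist','w8')
x,y=proj(c,[(.431,.223,.08)])[0].astype(int); tape(c,(x-60,x+60,max(y-50,0),min(y+50,330)),.08)
plan((.431,.2235,.056),104.8)
E
```

```text
t 21.0 tcp [0.448  0.1647 0.2156] psi 105.07 F [-0.2 -1.2  0.3] open 0.0931 gf 0.0 q6 -0.02
tape px [[266.0, 134.0], [352.0, 134.0], [352.0, 157.0], [266.0, 157.0]] ctr [0.4305 0.2221 0.08  ] len [0.0622 0.0164] dir 15.1
shift [0.3146, -0.0035, 0.7976] turn z 0.0026
```

>>> jog_arm([
  [[0.15,-0.005,0.1],[0,0,0]],
  [[0.302,-0.008,0.3],[0,0,0]],
  [[0.302,-0.008,0.5],[0,0,0]],
  [[0.302,-0.008,0.7],[0,0,0]],
  [[0.302,-0.008,0.798],[0,0,0]],
])

```text
t: 21.55
tool_pos: [0.4286, 0.2176, 0.0524]
orientation: [-1.914, -2.488, 0.01]
force: [-0.5, -0.3, 0.6]
opening: 0.0928
gripper_force: 0.0
```

>>> jog_arm([
  [[0,0,0],[0,0,0]],
  [[0,0,0],[0,0,0]],
  [[0,0,0],[0,0,0]],
  [[0,0,0],[0,0,0]],
  [[0,0,0],[0,0,0]],
], hand=1)

```text
t: 22.05
tool_pos: [0.4324, 0.2207, 0.0589]
orientation: [1.914, 2.489, 0.003]
force: [-0.4, -1.2, 6.6]
opening: 0.0617
gripper_force: 35.0
```

>>> jog_arm([
  [[0,0,0],[0,0,0]],
  [[0,0,0],[0,0,0]],
  [[0,0,0],[0,0,0]],
  [[0,0,-0.2],[0,0,0]],
  [[0,0,-0.42],[0,0,0]],
])

```text
t: 22.55
tool_pos: [0.4294, 0.2199, 0.1406]
orientation: [-1.913, -2.489, 0.006]
force: [0.7, 0.3, -1.8]
opening: 0.062
gripper_force: 35.0
```

```bash
python3 - <<'E'
from h import *
s=st(); plan((.4411,-.2491,.142),87,3)
E
```

```text
t 22.55 tcp [0.4294 0.2199 0.1406] psi 104.91 F [ 0.7  0.3 -1.8] open 0.062 gf 35.0 q6 0.11
shift [-0.7603, -0.1822, -0.0024] turn z 0.0663
shift [-0.7752, -0.1021, -0.0024] turn z 0.0663
shift [-0.7816, -0.021, -0.0024] turn z 0.0663
```

>>> jog_arm([
  [[-0.15,-0.03,0],[0,0,0.066]],
  [[-0.35,-0.08,0],[0,0,0.066]],
  [[-0.55,-0.13,0],[0,0,0.066]],
  [[-0.76,-0.182,0],[0,0,0.066]],
  [[-0.76,-0.182,0],[0,0,0.066]],
])

```text
t: 23.05
tool_pos: [0.4352, 0.0601, 0.1416]
orientation: [2.045, 2.382, -0.001]
force: [-1.4, 1.0, -1.9]
opening: 0.062
gripper_force: 35.0
```

>>> jog_arm([
  [[-0.2,-0.02,0],[0,0,0.066]],
  [[-0.4,-0.05,0],[0,0,0.066]],
  [[-0.6,-0.08,0],[0,0,0.066]],
  [[-0.775,-0.102,0],[0,0,0.066]],
  [[-0.775,-0.102,0],[0,0,0.066]],
])

```text
t: 23.55
tool_pos: [0.4393, -0.095, 0.1417]
orientation: [2.165, 2.274, -0.001]
force: [0.1, 1.1, -2.1]
opening: 0.0613
gripper_force: 35.0
```

>>> jog_arm([
  [[-0.2,-0.01,0],[0,0,0.066]],
  [[-0.4,-0.01,0],[0,0,0.066]],
  [[-0.6,-0.02,0],[0,0,0.066]],
  [[-0.77,-0.021,0],[0,0,0.066]],
  [[-0.77,-0.021,0],[0,0,0.066]],
])

```text
t: 24.05
tool_pos: [0.4434, -0.2484, 0.1415]
orientation: [2.279, 2.16, -0.001]
force: [0.4, 1.2, -1.5]
opening: 0.0619
gripper_force: 35.0
```

>>> jog_arm([
  [[0,0,0],[0,0,0]],
  [[0,0,0],[0,0,0]],
])

```text
t: 24.25
tool_pos: [0.4432, -0.2444, 0.141]
orientation: [-2.276, -2.165, -0.001]
force: [-0.2, 0.9, -2.1]
opening: 0.0616
gripper_force: 35.0
```

```bash
python3 - <<'E'
from h import *
s=st(); c=cam('wrist','w9'); z=s['tool_pos'][2]+.0225
x,y=proj(c,[(*s['tool_pos'][:2],z)])[0].astype(int); print(x,y); tape(c,(x-90,x+90,max(y-60,0),334),z,(0,0,100))
plan((.4411,-.2491,.064),87)
E
```

```text
t 24.25 tcp [ 0.4432 -0.2444  0.141 ] psi 87.14 F [-0.2  0.9 -2.1] open 0.0616 gf 35.0 q6 -0.56
310 315
tape px [[230.0, 289.0], [393.0, 289.0], [393.0, 327.0], [230.0, 327.0]] ctr [ 0.4436 -0.2412  0.1635] len [0.0615 0.0157] dir 177.1
shift [-0.0242, -0.0092, 0.3855] turn z 0.0018
```

>>> jog_arm([
  [[-0.04,-0.012,0.1],[0,0,0]],
  [[-0.04,-0.012,0.23],[0,0,0]],
  [[-0.04,-0.012,0.33],[0,0,0]],
  [[-0.04,-0.012,0.385],[0,0,0]],
  [[-0.04,-0.012,0.385],[0,0,0]],
])

```text
t: 24.8
tool_pos: [0.4399, -0.2527, 0.0638]
orientation: [-2.275, -2.165, 0.001]
force: [-0.1, -0.1, -2.9]
opening: 0.0618
gripper_force: 35.0
```

```bash
python3 - <<'E'
from h import *
s=st(); c=cam('wrist','w9b'); z=.085+.003
x,y=proj(c,[(*s['tool_pos'][:2],z)])[0].astype(int); tape(c,(x-90,x+90,max(y-60,0),334),z,(0,0,100))
E
```

```text
t 24.8 tcp [ 0.4399 -0.2527  0.0638] psi 87.15 F [-0.1 -0.1 -2.9] open 0.0618 gf 35.0 q6 -0.57
tape px [[229.0, 289.0], [394.0, 289.0], [394.0, 328.0], [229.0, 328.0]] ctr [ 0.4404 -0.249   0.088 ] len [0.0615 0.0159] dir 177.2
```

Centre on target. Seat and release.

>>> jog_arm([
  [[0,0,0.008],[0,0,0]],
  [[0,0,0.014],[0,0,0]],
  [[0,0,0.02],[0,0,0]],
  [[0,0,0.02],[0,0,0]],
])

```text
t: 25.25
tool_pos: [0.4409, -0.2539, 0.0625]
orientation: [2.276, 2.164, 0.001]
force: [-4.8, 6.4, 15.5]
opening: 0.0615
gripper_force: 35.0
```

>>> jog_arm([
  [[0,0,-0.02],[0,0,0]],
  [[0,0,-0.02],[0,0,0]],
  [[0,0,-0.02],[0,0,0]],
  [[0,0,-0.02],[0,0,0]],
  [[0,0,-0.02],[0,0,0]],
], hand=-1)

```text
t: 25.75
tool_pos: [0.44, -0.2538, 0.064]
orientation: [-2.277, -2.164, 0.0]
force: [0.4, -0.4, -0.3]
opening: 0.0922
gripper_force: 0.0
```

>>> jog_arm([
  [[0,0,-0.2],[0,0,0]],
  [[0,0,-0.4],[0,0,0]],
  [[0,0,-0.6],[0,0,0]],
  [[-0.2,0,-0.75],[0,0,0]],
  [[-0.2,0,-0.75],[0,0,0]],
])

```text
t: 26.25
tool_pos: [0.4399, -0.2985, 0.22]
orientation: [2.272, 2.155, -0.0]
force: [0.2, -0.2, -0.5]
opening: 0.0933
gripper_force: 0.0
```

```bash
python3 - <<'E'
from h import *
s=st(); c=cam('wrist','w10')
x,y=proj(c,[(.4405,-.249,.085)])[0].astype(int); tape(c,(x-60,x+60,max(y-50,0),min(y+50,330)),.085)
t=cam('top','top10'); x,y=proj(t,[(.572,.170,.078)])[0].astype(int); tape(t,(x-20,x+20,y-18,y+18),.078,(0,0,110),(180,70,255))
plan((.574,.105,.22),83.6,3)
E
```

```text
t 26.25 tcp [ 0.4399 -0.2985  0.22  ] psi 86.98 F [ 0.2 -0.2 -0.5] open 0.0933 gf 0.0 q6 -0.64
tape px [[266.0, 173.0], [266.0, 151.0], [351.0, 151.0], [351.0, 173.0]] ctr [ 0.4414 -0.2512  0.085 ] len [0.0159 0.0618] dir 176.9
tape px [[211.0, 245.0], [211.0, 241.0], [230.0, 242.0], [230.0, 247.0]] ctr [0.5728 0.1747 0.078 ] len [0.0121 0.0511] dir 84.2
shift [0.677, 0.191, -0.0089] turn z 0.0125
shift [0.6806, 0.1776, -0.0089] turn z 0.0125
shift [0.684, 0.1642, -0.0089] turn z 0.0125
```

>>> jog_arm([
  [[0.23,0.06,0],[0,0,0.012]],
  [[0.46,0.12,0],[0,0,0.012]],
  [[0.677,0.191,-0.01],[0,0,0.012]],
  [[0.677,0.191,-0.01],[0,0,0.012]],
])

```text
t: 26.75
tool_pos: [0.4835, -0.1548, 0.2143]
orientation: [-2.289, -2.146, -0.001]
force: [-0.8, -1.1, 0.6]
opening: 0.0931
gripper_force: 0.0
```

>>> jog_arm([
  [[0.23,0.06,0],[0,0,0.012]],
  [[0.46,0.12,0],[0,0,0.012]],
  [[0.68,0.178,-0.01],[0,0,0.012]],
  [[0.68,0.178,-0.01],[0,0,0.012]],
])

```text
t: 27.15
tool_pos: [0.528, -0.0225, 0.2165]
orientation: [-2.31, -2.125, 0.0]
force: [-0.2, 0.5, 0.3]
opening: 0.093
gripper_force: 0.0
```

>>> jog_arm([
  [[0.23,0.06,0],[0,0,0.012]],
  [[0.46,0.12,0],[0,0,0.012]],
  [[0.684,0.164,-0.01],[0,0,0.012]],
  [[0.684,0.164,-0.01],[0,0,0.012]],
  [[0.684,0.164,-0.01],[0,0,0.012]],
])

```text
t: 27.65
tool_pos: [0.572, 0.106, 0.2184]
orientation: [-2.335, -2.1, 0.004]
force: [0.4, -0.1, -0.2]
opening: 0.0931
gripper_force: 0.0
```

```bash
python3 - <<'E'
from h import *
s=st(); c=cam('wrist','w11')
x,y=proj(c,[(.573,.172,.078)])[0].astype(int); tape(c,(x-40,x+40,max(y-60,0),min(y+60,330)),.078)
plan((.574,.172,.055),83.6)
E
```

```text
t 27.65 tcp [0.572  0.106  0.2184] psi 83.95 F [ 0.4 -0.1 -0.2] open 0.0931 gf 0.0 q6 0.2
tape px [[297.0, 100.0], [313.0, 100.0], [313.0, 173.0], [297.0, 173.0]] ctr [0.5741 0.1719 0.078 ] len [0.0115 0.0522] dir 84.0
shift [0.3337, -0.0264, 0.8188] turn z 0.0029
```

>>> jog_arm([
  [[0.15,-0.01,0.1],[0,0,0]],
  [[0.335,-0.026,0.3],[0,0,0]],
  [[0.335,-0.026,0.5],[0,0,0]],
  [[0.335,-0.026,0.7],[0,0,0]],
  [[0.335,-0.026,0.819],[0,0,0]],
])

```text
t: 28.2
tool_pos: [0.5722, 0.1707, 0.052]
orientation: [-2.337, -2.096, 0.008]
force: [0.7, 0.7, 0.9]
opening: 0.0932
gripper_force: 0.0
```

>>> jog_arm([
  [[0,0,0],[0,0,0]],
  [[0,0,0],[0,0,0]],
  [[0,0,0],[0,0,0]],
  [[0,0,0],[0,0,0]],
  [[0,0,0],[0,0,0]],
], hand=1)

```text
t: 28.7
tool_pos: [0.5762, 0.1732, 0.0587]
orientation: [2.337, 2.098, 0.004]
force: [-1.9, -1.2, 6.8]
opening: 0.0619
gripper_force: 35.0
```

>>> jog_arm([
  [[0,0,0],[0,0,0]],
  [[0,0,0],[0,0,0]],
  [[0,0,0],[0,0,0]],
  [[0,0,-0.2],[0,0,0]],
  [[0,0,-0.42],[0,0,0]],
])

```text
t: 29.2
tool_pos: [0.5732, 0.1727, 0.1396]
orientation: [-2.336, -2.097, 0.006]
force: [0.5, 0.2, -2.7]
opening: 0.0622
gripper_force: 35.0
```

```bash
python3 - <<'E'
from h import *
s=st(); plan((.4447,-.1814,.143),87,2)
E
```

```text
t 29.2 tcp [0.5732 0.1727 0.1396] psi 83.84 F [ 0.5  0.2 -2.7] open 0.0622 gf 35.0 q6 0.31
shift [-0.9147, -0.2244, -0.0085] turn z -0.0176
shift [-0.9082, -0.2496, -0.0085] turn z -0.0176
```

>>> jog_arm([
  [[-0.2,-0.05,0],[0,0,-0.018]],
  [[-0.4,-0.1,0],[0,0,-0.018]],
  [[-0.6,-0.15,0],[0,0,-0.018]],
  [[-0.8,-0.2,0],[0,0,-0.018]],
  [[-0.915,-0.224,-0.01],[0,0,-0.018]],
])

```text
t: 29.7
tool_pos: [0.5097, -0.0063, 0.1427]
orientation: [2.308, 2.13, -0.001]
force: [-0.1, 1.2, -2.0]
opening: 0.0616
gripper_force: 35.0
```

>>> jog_arm([
  [[-0.2,-0.05,0],[0,0,-0.018]],
  [[-0.4,-0.1,0],[0,0,-0.018]],
  [[-0.6,-0.15,0],[0,0,-0.018]],
  [[-0.8,-0.2,0],[0,0,-0.018]],
  [[-0.908,-0.25,-0.01],[0,0,-0.018]],
])

```text
t: 30.2
tool_pos: [0.4457, -0.1837, 0.145]
orientation: [2.278, 2.161, -0.001]
force: [0.7, -0.2, -2.9]
opening: 0.0614
gripper_force: 35.0
```

>>> jog_arm([
  [[0,0,0],[0,0,0]],
  [[0,0,0],[0,0,0]],
])

```text
t: 30.4
tool_pos: [0.4467, -0.1814, 0.145]
orientation: [2.279, 2.162, 0.001]
force: [0.9, 1.2, -2.5]
opening: 0.0621
gripper_force: 35.0
```

```bash
cat >> h.py <<'E'
def held(c,s,h,box=None,lo=(0,0,100)):
    z=s['tool_pos'][2]+h; x,y=proj(c,[(*s['tool_pos'][:2],z)])[0].astype(int); print('px',x,y); return z,x,y
E
python3 - <<'E'
from h import *
s=st(); c=cam('wrist','w12'); z,x,y=held(c,s,.0215); tape(c,(x-45,x+45,max(y-120,0),338),z,(0,0,100))
# front edge (far +y) of tape gives the face end
h=cv2.cvtColor(c['frame'][:,:,::-1].copy(),cv2.COLOR_BGR2HSV); print([ (v,int(((h[v,x-60:x+60,1]<60)&(h[v,x-60:x+60,2]>100)).sum())) for v in range(200,340,6)])
plan((.4447,-.1814,.064),87)
E
```

```text
t 30.4 tcp [ 0.4467 -0.1814  0.145 ] psi 86.98 F [ 0.9  1.2 -2.5] open 0.0621 gf 35.0 q6 -0.44
px 310 314
tape px [[296.0, 248.0], [327.0, 248.0], [327.0, 336.0], [296.0, 336.0]] ctr [ 0.4474 -0.1725  0.1665] len [0.0115 0.0358] dir 87.5
[(200, 96), (206, 95), (212, 32), (218, 17), (224, 0), (230, 1), (236, 13), (242, 0), (248, 2), (254, 32), (260, 32), (266, 32), (272, 30), (278, 30), (284, 30), (290, 30), (296, 30), (302, 30), (308, 30), (314, 30), (320, 30), (326, 30), (332, 30), (338, 0)]
shift [-0.0037, -0.0106, 0.404] turn z 0.0006
```

>>> jog_arm([
  [[-0.004,-0.011,0.1],[0,0,0]],
  [[-0.004,-0.011,0.23],[0,0,0]],
  [[-0.004,-0.011,0.33],[0,0,0]],
  [[-0.004,-0.011,0.4],[0,0,0]],
  [[-0.004,-0.011,0.4],[0,0,0]],
])

```text
t: 30.95
tool_pos: [0.4442, -0.1806, 0.0634]
orientation: [-2.275, -2.165, 0.001]
force: [-0.1, 0.4, -1.6]
opening: 0.0618
gripper_force: 35.0
```

>>> jog_arm([
  [[0,0,0.01],[0,0,0]],
  [[0,0,0.015],[0,0,0]],
  [[0,0,0.015],[0,0,0]],
])

```text
t: 31.25
tool_pos: [0.4449, -0.1816, 0.0621]
orientation: [2.276, 2.164, 0.001]
force: [0.2, 1.4, 1.7]
opening: 0.0618
gripper_force: 35.0
```

>>> jog_arm([
  [[0,0,0.007],[0,0,0]],
  [[0,0,0.007],[0,0,0]],
])

```text
t: 31.45
tool_pos: [0.4451, -0.1817, 0.062]
orientation: [2.277, 2.164, 0.001]
force: [-4.7, 5.9, 15.6]
opening: 0.0614
gripper_force: 35.0
```

>>> jog_arm([
  [[0,0,-0.007],[0,0,0]],
  [[0,0,-0.007],[0,0,0]],
  [[0,0,-0.007],[0,0,0]],
  [[0,0,-0.007],[0,0,0]],
  [[0,0,-0.007],[0,0,0]],
], hand=-1)

```text
t: 31.95
tool_pos: [0.4442, -0.1817, 0.0612]
orientation: [-2.277, -2.164, 0.0]
force: [-0.8, -0.6, -0.5]
opening: 0.0922
gripper_force: 0.0
```

>>> jog_arm([
  [[0,0,-0.2],[0,0,0]],
  [[0,0,-0.4],[0,0,0]],
  [[0,0,-0.6],[0,0,0]],
  [[-0.2,0,-0.78],[0,0,0]],
  [[-0.2,0,-0.78],[0,0,0]],
])

```text
t: 32.45
tool_pos: [0.4444, -0.2256, 0.2232]
orientation: [2.272, 2.156, 0.002]
force: [0.6, 0.1, 0.9]
opening: 0.0928
gripper_force: 0.0
```

```bash
python3 - <<'E'
from h import *
s=st(); c=cam('wrist','w13')
x,y=proj(c,[(.4447,-.1814,.083)])[0].astype(int); tape(c,(x-40,x+40,max(y-60,0),min(y+60,330)),.083)
plan((.571,.24,.22),87,3)
E
```

```text
t 32.45 tcp [ 0.4444 -0.2256  0.2232] psi 87.01 F [0.6 0.1 0.9] open 0.0928 gf 0.0 q6 -0.52
tape px [[267.0, 106.0], [343.0, 106.0], [343.0, 203.0], [267.0, 203.0]] ctr [ 0.4436 -0.1739  0.083 ] len [0.0548 0.0708] dir 88.1
shift [0.784, 0.1711, 0.0012] turn z -0.0001
shift [0.7839, 0.1712, 0.0012] turn z -0.0001
shift [0.7839, 0.1714, 0.0012] turn z -0.0001
```

```bash
python3 - <<'E'
from h import *
c=cam('wrist','w13')
x,y=proj(c,[(.4447,-.1814,.083)])[0].astype(int); tape(c,(x-40,x+40,max(y-60,0),min(y+60,330)),.083,(0,0,150),(180,60,255))
h=cv2.cvtColor(c['frame'][:,:,::-1].copy(),cv2.COLOR_BGR2HSV); print(x,y,[(v,h[v,x].tolist()) for v in range(y-50,y+54,6)])
E
```

```text
tape px [[302.0, 134.0], [317.0, 134.0], [317.0, 205.0], [302.0, 205.0]] ctr [ 0.4452 -0.1827  0.083 ] len [0.0109 0.0523] dir 87.1
308 168 [(118, [10, 19, 123]), (124, [8, 17, 122]), (130, [8, 16, 125]), (136, [40, 19, 198]), (142, [47, 9, 198]), (148, [49, 10, 198]), (154, [36, 18, 195]), (160, [51, 9, 197]), (166, [36, 20, 196]), (172, [90, 6, 198]), (178, [50, 4, 197]), (184, [41, 14, 197]), (190, [53, 5, 197]), (196, [48, 6, 197]), (202, [60, 6, 199]), (208, [14, 150, 68]), (214, [14, 150, 170]), (220, [14, 151, 169])]
```

>>> jog_arm([
  [[0.23,0.05,0],[0,0,0]],
  [[0.46,0.1,0],[0,0,0]],
  [[0.7,0.15,0],[0,0,0]],
  [[0.78,0.171,0],[0,0,0]],
  [[0.78,0.171,0],[0,0,0]],
])

```text
t: 33.05
tool_pos: [0.4836, -0.0643, 0.2152]
orientation: [-2.27, -2.166, 0.002]
force: [-0.7, -1.2, 0.0]
opening: 0.0934
gripper_force: 0.0
```

>>> jog_arm([
  [[0.23,0.05,0],[0,0,0]],
  [[0.46,0.1,0],[0,0,0]],
  [[0.7,0.15,0],[0,0,0]],
  [[0.78,0.171,0],[0,0,0]],
  [[0.78,0.171,0],[0,0,0]],
])

```text
t: 33.55
tool_pos: [0.5259, 0.0878, 0.2158]
orientation: [-2.273, -2.166, 0.003]
force: [0.4, -0.4, 0.2]
opening: 0.0928
gripper_force: 0.0
```

>>> jog_arm([
  [[0.23,0.05,0],[0,0,0]],
  [[0.46,0.1,0],[0,0,0]],
  [[0.7,0.15,0],[0,0,0]],
  [[0.78,0.171,0],[0,0,0]],
  [[0.78,0.171,0],[0,0,0]],
])

```text
t: 34.05
tool_pos: [0.5685, 0.2406, 0.2161]
orientation: [-2.275, -2.165, 0.003]
force: [0.1, -1.5, -0.3]
opening: 0.0929
gripper_force: 0.0
```

```bash
python3 - <<'E'
from h import *
s=st(); c=cam('wrist','w14')
circ(c,(.571,.309),.03,.078,(0,0,0),(180,255,50),60)
circ(c,(.571,.309),.03,.078,(0,0,0),(180,255,38),60)
E
```

```text
t 34.05 tcp [0.5685 0.2406 0.2161] psi 87.15 F [ 0.1 -1.5 -0.3] open 0.0929 gf 0.0 q6 0.37
circle [0.5759 0.3091] r 0.0284 bbox px [278 115] [355 170]Traceback (most recent call last):
  File "<stdin>", line 4, in <module>
  File "h.py", line 39, in circ
    m=cv2.medianBlur(m,5); k=max(cv2.findContours(m,0,1)[0],key=cv2.contourArea)[:,0]
                             ~~~^^^^^^^^^^^^^^^^^^^^^^^^^^^^^^^^^^^^^^^^^^^^^^^^
ValueError: max() iterable argument is empty
```

```bash
python3 - <<'E'
from h import *
c=cam('wrist','w14'); x,y=proj(c,[(.571,.309,.078)])[0].astype(int)
h=cv2.cvtColor(c['frame'][:,:,::-1].copy(),cv2.COLOR_BGR2HSV); print(x,y,[(v,h[v,x].tolist()) for v in range(y-66,y+66,8)],[(u,h[y,u].tolist()) for u in range(x-60,x+60,8)])
for hi in (60,70,80): circ(c,(.571,.309),.03,.078,(0,0,0),(180,110,hi),60)
E
```

```text
310 131 [(65, [20, 132, 186]), (73, [16, 148, 167]), (81, [16, 150, 170]), (89, [150, 10, 52]), (97, [165, 9, 57]), (105, [0, 14, 55]), (113, [170, 14, 55]), (121, [0, 18, 56]), (129, [10, 15, 52]), (137, [0, 16, 48]), (145, [168, 26, 50]), (153, [0, 21, 49]), (161, [160, 17, 46]), (169, [14, 142, 52]), (177, [16, 149, 163]), (185, [16, 152, 141]), (193, [17, 145, 187])] [(250, [16, 147, 168]), (258, [16, 148, 171]), (266, [16, 148, 178]), (274, [16, 150, 179]), (282, [10, 15, 50]), (290, [170, 16, 49]), (298, [0, 15, 52]), (306, [173, 19, 53]), (314, [165, 10, 50]), (322, [170, 14, 55]), (330, [15, 10, 53]), (338, [0, 19, 55]), (346, [0, 5, 51]), (354, [150, 10, 50]), (362, [17, 143, 184])]
circle [0.5762 0.3102] r 0.029 bbox px [278  87] [356 168]
circle [0.5763 0.3103] r 0.029 bbox px [278  87] [356 168]
circle [0.5763 0.3103] r 0.0291 bbox px [278  87] [356 168]
```

```bash
python3 - <<'E'
from h import *
s=st(); plan((.576,.3103,.056),87)
E
```

```text
t 34.15 tcp [0.5685 0.2385 0.2165] psi 87.03 F [-0.4 -0.2 -0.6] open 0.0928 gf 0.0 q6 0.37
shift [0.3605, 0.0191, 0.8026] turn z 0.0003
```

>>> jog_arm([
  [[0.15,0.01,0.1],[0,0,0]],
  [[0.355,0.019,0.3],[0,0,0]],
  [[0.355,0.019,0.5],[0,0,0]],
  [[0.355,0.019,0.7],[0,0,0]],
  [[0.355,0.019,0.802],[0,0,0]],
])

```text
t: 34.65
tool_pos: [0.5736, 0.3077, 0.0521]
orientation: [-2.278, -2.161, 0.01]
force: [0.5, 0.2, -0.4]
opening: 0.0934
gripper_force: 0.0
```

>>> jog_arm([
  [[0,0,0],[0,0,0]],
  [[0,0,0],[0,0,0]],
  [[0,0,0],[0,0,0]],
  [[0,0,0],[0,0,0]],
  [[0,0,0],[0,0,0]],
], hand=1)

```text
t: 35.15
tool_pos: [0.5768, 0.3116, 0.0592]
orientation: [2.277, 2.164, 0.003]
force: [-2.8, -0.2, 7.2]
opening: 0.0593
gripper_force: 35.0
```

>>> jog_arm([
  [[0,0,0],[0,0,0]],
  [[0,0,0],[0,0,0]],
  [[0,0,0],[0,0,0]],
  [[0,0,-0.2],[0,0,0]],
  [[0,0,-0.42],[0,0,0]],
])

```text
t: 35.65
tool_pos: [0.5738, 0.3102, 0.1391]
orientation: [-2.276, -2.163, 0.009]
force: [1.0, -0.2, -4.6]
opening: 0.0595
gripper_force: 35.0
```

```bash
python3 - <<'E'
from h import *
s=st(); plan((.4479,-.1215,.143),87,3)
E
```

```text
t 35.65 tcp [0.5738 0.3102 0.1391] psi 87.09 F [ 1.  -0.2 -4.6] open 0.0595 gf 35.0 q6 0.47
shift [-0.7293, -0.1731, -0.0065] turn z 0.0003
shift [-0.7294, -0.1727, -0.0065] turn z 0.0003
shift [-0.7295, -0.1723, -0.0065] turn z 0.0003
```

>>> jog_arm([
  [[-0.15,-0.04,0],[0,0,0]],
  [[-0.35,-0.08,-0.02],[0,0,0]],
  [[-0.55,-0.13,-0.02],[0,0,0]],
  [[-0.73,-0.173,-0.02],[0,0,0]],
  [[-0.73,-0.173,-0.02],[0,0,0]],
])

```text
t: 36.15
tool_pos: [0.5326, 0.1632, 0.1446]
orientation: [2.28, 2.16, -0.004]
force: [-0.3, 0.6, -4.2]
opening: 0.0591
gripper_force: 35.0
```

>>> jog_arm([
  [[-0.15,-0.04,0],[0,0,0]],
  [[-0.35,-0.08,0],[0,0,0]],
  [[-0.55,-0.13,0],[0,0,0]],
  [[-0.73,-0.173,0],[0,0,0]],
  [[-0.73,-0.173,0],[0,0,0]],
])

```text
t: 36.65
tool_pos: [0.4911, 0.0198, 0.145]
orientation: [2.28, 2.16, -0.002]
force: [0.5, 0.2, -3.8]
opening: 0.0592
gripper_force: 35.0
```

>>> jog_arm([
  [[-0.15,-0.04,0],[0,0,0]],
  [[-0.35,-0.08,0],[0,0,0]],
  [[-0.55,-0.13,0],[0,0,0]],
  [[-0.73,-0.172,0],[0,0,0]],
  [[-0.73,-0.172,0],[0,0,0]],
])

```text
t: 37.15
tool_pos: [0.4496, -0.1241, 0.1453]
orientation: [2.28, 2.159, -0.002]
force: [0.7, 1.0, -3.9]
opening: 0.0596
gripper_force: 35.0
```

>>> jog_arm([
  [[0,0,0],[0,0,0]],
  [[0,0,0],[0,0,0]],
])

```text
t: 37.35
tool_pos: [0.4507, -0.1199, 0.1451]
orientation: [-2.276, -2.165, -0.001]
force: [0.6, 0.7, -3.1]
opening: 0.0596
gripper_force: 35.0
```

```bash
python3 - <<'E'
from h import *
s=st(); c=cam('wrist','w15'); z,x,y=held(c,s,.0205)
h=cv2.cvtColor(c['frame'][:,:,::-1].copy(),cv2.COLOR_BGR2HSV)
v=[(u,[int(q) for q in h[u,x]]) for u in range(200,300,4)]; print(v)
print('y for v:',[(u,onz(c,[[x,u]],z)[0][:2].round(4).tolist()) for u in range(220,260,10)])
plan((.4479,-.1215,.064),87)
E
```

```text
t 37.35 tcp [ 0.4507 -0.1199  0.1451] psi 87.12 F [ 0.6  0.7 -3.1] open 0.0596 gf 35.0 q6 -0.32
px 310 313
[(200, [4, 13, 142]), (204, [3, 16, 142]), (208, [11, 20, 142]), (212, [10, 89, 72]), (216, [13, 221, 67]), (220, [14, 231, 65]), (224, [14, 228, 66]), (228, [14, 203, 69]), (232, [13, 167, 29]), (236, [162, 80, 16]), (240, [120, 43, 12]), (244, [165, 18, 56]), (248, [0, 9, 54]), (252, [170, 15, 50]), (256, [165, 10, 52]), (260, [158, 21, 48]), (264, [23, 21, 49]), (268, [135, 14, 37]), (272, [105, 21, 24]), (276, [120, 28, 27]), (280, [0, 11, 23]), (284, [170, 29, 26]), (288, [0, 0, 27]), (292, [110, 33, 23]), (296, [165, 41, 25])]
y for v: [(220, [0.4522, -0.0828]), (230, [0.452, -0.0865]), (240, [0.4518, -0.0903]), (250, [0.4517, -0.0942])]
shift [-0.0095, -0.0134, 0.4052] turn z 0.0018
```

>>> jog_arm([
  [[-0.002,-0.012,0.1],[0,0,0]],
  [[-0.002,-0.012,0.23],[0,0,0]],
  [[-0.002,-0.012,0.33],[0,0,0]],
  [[-0.002,-0.012,0.4],[0,0,0]],
  [[-0.002,-0.012,0.4],[0,0,0]],
])

```text
t: 37.9
tool_pos: [0.4472, -0.1202, 0.0637]
orientation: [-2.274, -2.164, 0.002]
force: [0.4, -0.2, -4.6]
opening: 0.0593
gripper_force: 35.0
```

>>> jog_arm([
  [[0,0,0.01],[0,0,0]],
  [[0,0,0.015],[0,0,0]],
  [[0,0,0.02],[0,0,0]],
  [[0,0,0.02],[0,0,0]],
])

```text
t: 38.3
tool_pos: [0.4484, -0.1214, 0.0624]
orientation: [2.276, 2.164, 0.001]
force: [-4.8, 1.1, 5.5]
opening: 0.0594
gripper_force: 35.0
```

Seated. Release, look back, then go to the case.

>>> jog_arm([
  [[0,0,-0.005],[0,0,0]],
  [[0,0,-0.005],[0,0,0]],
  [[0,0,-0.005],[0,0,0]],
  [[0,0,-0.005],[0,0,0]],
  [[0,0,-0.005],[0,0,0]],
], hand=-1)

```text
t: 38.8
tool_pos: [0.4479, -0.1213, 0.0621]
orientation: [2.277, 2.164, 0.0]
force: [-0.0, -0.6, -0.8]
opening: 0.0917
gripper_force: 0.0
```

>>> jog_arm([
  [[0,0,-0.2],[0,0,0]],
  [[0,0,-0.4],[0,0,0]],
  [[0,0,-0.6],[0,0,0]],
  [[-0.2,0,-0.78],[0,0,0]],
  [[-0.2,0,-0.78],[0,0,0]],
])

```text
t: 39.3
tool_pos: [0.4481, -0.1648, 0.2237]
orientation: [2.272, 2.156, 0.003]
force: [0.4, -0.1, 0.7]
opening: 0.0929
gripper_force: 0.0
```

```bash
python3 - <<'E'
from h import *
s=st(); c=cam('wrist','w16')
q=circ(c,(.448,-.1215),.03,.083,(0,0,35),(180,110,70),60); print((q-BC)@BY)
t=cam('top'); h=cv2.cvtColor(t['frame'][:,:,::-1].copy(),cv2.COLOR_BGR2HSV)
x,y=proj(t,[(.456,.37,.076)])[0].astype(int); print(x,y,[h[y,u].tolist() for u in range(x-24,x+24,4)])
plan((.456,.30,.22),112,3)
E
```

```text
t 39.3 tcp [ 0.4481 -0.1648  0.2237] psi 87.01 F [ 0.4 -0.1  0.7] open 0.0929 gf 0.0 q6 -0.41
circle [ 0.4605 -0.1187] r 0.0435 bbox px [267 108] [351 213]
0.07100666071684601
146 289 [[16, 128, 146], [15, 135, 136], [16, 141, 128], [8, 173, 75], [9, 165, 79], [7, 174, 72], [8, 185, 69], [12, 166, 72], [10, 161, 68], [7, 158, 55], [175, 134, 21], [17, 176, 68]]
shift [0.77, -0.0245, -0.0016] turn z -0.0927
shift [0.7655, 0.0874, -0.0016] turn z -0.0927
shift [0.7447, 0.1976, -0.0016] turn z -0.0927
```

```bash
python3 - <<'E'
from h import *
c=cam('wrist','w16'); h=cv2.cvtColor(c['frame'][:,:,::-1].copy(),cv2.COLOR_BGR2HSV)
m=cv2.inRange(h,(0,0,38),(180,60,66)); m=cv2.morphologyEx(m,cv2.MORPH_OPEN,np.ones((25,25),np.uint8)); m[335:]=0
x,y=proj(c,[(.448,-.1215,.083)])[0].astype(int); z=np.zeros_like(m); z[y-60:y+60,x-60:x+60]=m[y-60:y+60,x-60:x+60]
p=cv2.findNonZero(z)[:,0]; print(x,y,p.min(0),p.max(0)); q=onz(c,[(p.min(0)+p.max(0)+1)/2],.083)[0][:2]; print(q,(q-BC)@BY)
E
```

```text
310 172 [274 138] [346 203]
[ 0.44832132 -0.12069703] 0.06832061857525532
```

>>> jog_arm([
  [[0.23,0,0],[0,0,-0.093]],
  [[0.46,-0.01,0],[0,0,-0.093]],
  [[0.7,-0.02,0],[0,0,-0.093]],
  [[0.77,-0.025,0],[0,0,-0.093]],
  [[0.77,-0.025,0],[0,0,-0.093]],
])

```text
t: 39.95
tool_pos: [0.4473, -0.0042, 0.2159]
orientation: [-2.106, -2.327, 0.002]
force: [0.1, 0.3, -0.7]
opening: 0.093
gripper_force: 0.0
```

>>> jog_arm([
  [[0.23,0.03,0],[0,0,-0.093]],
  [[0.46,0.05,0],[0,0,-0.093]],
  [[0.7,0.08,0],[0,0,-0.093]],
  [[0.765,0.087,0],[0,0,-0.093]],
  [[0.765,0.087,0],[0,0,-0.093]],
])

```text
t: 40.45
tool_pos: [0.4507, 0.1477, 0.2167]
orientation: [-1.934, -2.474, 0.003]
force: [-1.0, 0.0, -0.0]
opening: 0.0933
gripper_force: 0.0
```

>>> jog_arm([
  [[0.23,0.06,0],[0,0,-0.093]],
  [[0.46,0.12,0],[0,0,-0.093]],
  [[0.7,0.18,0],[0,0,-0.093]],
  [[0.745,0.198,0],[0,0,-0.093]],
  [[0.745,0.198,0],[0,0,-0.093]],
])

```text
t: 40.95
tool_pos: [0.4544, 0.3004, 0.217]
orientation: [-1.751, -2.608, 0.003]
force: [0.8, -0.3, 0.7]
opening: 0.0929
gripper_force: 0.0
```

```bash
python3 - <<'E'
from h import *
s=st(); c=cam('wrist','w17')
cv2.imwrite('pics/c17.png',c['frame'][:340,150:500,::-1])
print(proj(c,[(.456,.37,.076)]))
E
```

```text
t 40.95 tcp [0.4544 0.3004 0.217 ] psi 112.25 F [ 0.8 -0.3  0.7] open 0.0929 gf 0.0 q6 0.1
[[349.47907661 139.73471081]]
```

View pics/c17.png

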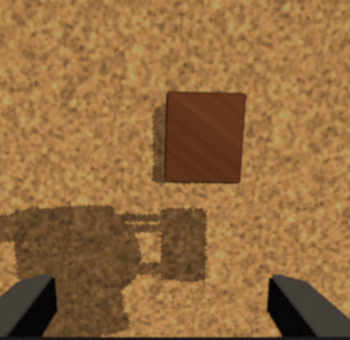

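Case top face spans crop (165–246, 92–184), nothing near it.

```bash
cat >> h.py <<'E'
def case(c,guess,z,y1=336):
    h=cv2.cvtColor(c['frame'][:,:,::-1].copy(),cv2.COLOR_BGR2HSV); m=cv2.inRange(h,(0,120,30),(13,255,110))|cv2.inRange(h,(174,120,30),(180,255,110))
    x,y=proj(c,[(*guess,z)])[0].astype(int); o=np.zeros_like(m); s=np.s_[max(y-80,0):min(y+80,y1),x-80:x+80]; o[s]=cv2.medianBlur(m,7)[s]
    k=max(cv2.findContours(o,0,1)[0],key=cv2.contourArea); b=cv2.boxPoints(cv2.minAreaRect(k)); W=onz(c,b,z); e=[W[1]-W[0],W[2]-W[1]]
    print('case px',b.round(0).tolist(),'ctr',W.mean(0).round(4),[(round(np.linalg.norm(v),4),round(np.degrees(np.arctan2(v[1],v[0]))%180,1)) for v in e])
E
python3 - <<'E'
from h import *
s=st(); c=cam('wrist'); case(c,(.456,.37),.076)
W=onz(c,[[315,92],[396,94],[390,184],[316,182.5]],.076); print(W[:,:2].round(4).tolist(),W.mean(0).round(4))
print([round(np.degrees(np.arctan2(*(W[a]-W[b])[[1,0]]))%180,1) for a,b in((1,0),(2,3),(0,3),(1,2))])
E
```

```text
t 41.0 tcp [0.4546 0.2993 0.2172] psi 112.19 F [ 0.  -0.7  0.6] open 0.0928 gf 0.0 q6 0.1
case px [[314.0, 180.0], [317.0, 89.0], [395.0, 92.0], [393.0, 182.0]] ctr [0.4589 0.3723 0.076 ] [(np.float64(0.0647), np.float64(110.6)), (np.float64(0.0564), np.float64(20.6))]
[[0.42, 0.3903], [0.4745, 0.411], [0.4977, 0.3506], [0.4453, 0.3304]] [0.4594 0.3706 0.076 ]
[np.float64(20.9), np.float64(21.0), np.float64(112.9), np.float64(111.0)]
```

```bash
python3 - <<'E'
from h import *
s=st(); plan((.459,.372,.054),111)
E
```

```text
t 41.05 tcp [0.4547 0.2989 0.2174] psi 112.12 F [ 0.1  0.  -0.3] open 0.0929 gf 0.0 q6 0.1
shift [0.3307, 0.1576, 0.817] turn z 0.0124
```

>>> jog_arm([
  [[0.15,0.08,0.1],[0,0,0.012]],
  [[0.329,0.157,0.3],[0,0,0.012]],
  [[0.329,0.157,0.5],[0,0,0.012]],
  [[0.329,0.157,0.7],[0,0,0.012]],
  [[0.329,0.157,0.815],[0,0,0.012]],
])

```text
t: 41.55
tool_pos: [0.4573, 0.3701, 0.051]
orientation: [-1.779, -2.588, 0.008]
force: [0.5, 0.8, -1.2]
opening: 0.0925
gripper_force: 0.0
```

>>> jog_arm([
  [[0,0,0],[0,0,0]],
  [[0,0,0],[0,0,0]],
  [[0,0,0],[0,0,0]],
  [[0,0,0],[0,0,0]],
  [[0,0,0],[0,0,0]],
], hand=1)

```text
t: 42.05
tool_pos: [0.4594, 0.3742, 0.0569]
orientation: [1.777, 2.59, 0.003]
force: [-0.3, -1.3, 8.7]
opening: 0.0577
gripper_force: 27.9
```

>>> jog_arm([
  [[0,0,0],[0,0,0]],
  [[0,0,0],[0,0,0]],
  [[0,0,0],[0,0,0]],
  [[0,0,-0.2],[0,0,0]],
  [[0,0,-0.44],[0,0,0]],
])

```text
t: 42.55
tool_pos: [0.4564, 0.3724, 0.1411]
orientation: [-1.775, -2.589, 0.009]
force: [0.7, 1.0, -2.4]
opening: 0.0577
gripper_force: 35.0
```

```bash
python3 - <<'E'
from h import *
s=st(); plan((.4515,-.0531,.145),87,3)
E
```

```text
t 42.55 tcp [0.4564 0.3724 0.1411] psi 111.12 F [ 0.7  1.  -2.4] open 0.0577 gf 35.0 q6 0.23
shift [-0.6586, -0.2631, -0.0065] turn z 0.0893
shift [-0.6889, -0.1684, -0.0065] turn z 0.0893
shift [-0.7057, -0.0704, -0.0065] turn z 0.0893
```

>>> jog_arm([
  [[-0.15,-0.06,0],[0,0,0.089]],
  [[-0.35,-0.14,-0.01],[0,0,0.089]],
  [[-0.55,-0.22,-0.01],[0,0,0.089]],
  [[-0.659,-0.263,-0.01],[0,0,0.089]],
  [[-0.659,-0.263,-0.01],[0,0,0.089]],
])

```text
t: 43.05
tool_pos: [0.4569, 0.2292, 0.1451]
orientation: [1.956, 2.457, -0.001]
force: [0.8, 0.3, -3.0]
opening: 0.0576
gripper_force: 35.0
```

>>> jog_arm([
  [[-0.15,-0.04,0],[0,0,0.089]],
  [[-0.35,-0.08,-0.01],[0,0,0.089]],
  [[-0.55,-0.13,-0.01],[0,0,0.089]],
  [[-0.689,-0.168,-0.01],[0,0,0.089]],
  [[-0.689,-0.168,-0.01],[0,0,0.089]],
])

```text
t: 43.55
tool_pos: [0.4556, 0.0879, 0.1472]
orientation: [2.123, 2.314, -0.0]
force: [1.3, 0.1, -2.0]
opening: 0.0575
gripper_force: 35.0
```

>>> jog_arm([
  [[-0.15,-0.01,0],[0,0,0.089]],
  [[-0.35,-0.03,0],[0,0,0.089]],
  [[-0.55,-0.05,0],[0,0,0.089]],
  [[-0.7,-0.07,0],[0,0,0.089]],
  [[-0.7,-0.07,0],[0,0,0.089]],
])

```text
t: 44.05
tool_pos: [0.4543, -0.0526, 0.1473]
orientation: [2.279, 2.16, -0.0]
force: [0.2, 0.2, -3.1]
opening: 0.0573
gripper_force: 35.0
```

>>> jog_arm([
  [[0,0,0],[0,0,0]],
  [[0,0,0],[0,0,0]],
])

```text
t: 44.25
tool_pos: [0.4542, -0.0493, 0.147]
orientation: [-2.276, -2.165, -0.001]
force: [0.9, 0.3, -2.9]
opening: 0.058
gripper_force: 35.0
```

```bash
python3 - <<'E'
from h import *
s=st(); c=cam('wrist','w18'); z,x,y=held(c,s,.0205)
h=cv2.cvtColor(c['frame'][:,:,::-1].copy(),cv2.COLOR_BGR2HSV)
for u0 in(x-45,x+45): print(u0,[(u,[int(q) for q in h[u,u0]]) for u in range(190,290,5)])
print('y for v:',[(u,onz(c,[[x-45,u],[x+45,u]],z)[:,:2].round(4).tolist()) for u in range(220,251,10)])
plan((.4515,-.0531,.064),87)
E
```

```text
t 44.25 tcp [ 0.4542 -0.0493  0.147 ] psi 87.14 F [ 0.9  0.3 -2.9] open 0.058 gf 35.0 q6 -0.17
px 310 313
265 [(190, [8, 16, 127]), (195, [9, 13, 134]), (200, [10, 11, 134]), (205, [10, 152, 52]), (210, [10, 175, 48]), (215, [12, 184, 50]), (220, [11, 37, 55]), (225, [12, 200, 46]), (230, [9, 188, 46]), (235, [10, 168, 106]), (240, [10, 171, 125]), (245, [10, 177, 127]), (250, [10, 176, 129]), (255, [10, 176, 119]), (260, [11, 185, 110]), (265, [10, 172, 117]), (270, [9, 186, 67]), (275, [11, 194, 67]), (280, [11, 169, 68]), (285, [12, 173, 68])]
355 [(190, [9, 14, 125]), (195, [13, 22, 80]), (200, [0, 7, 75]), (205, [6, 162, 52]), (210, [9, 175, 51]), (215, [7, 154, 53]), (220, [4, 35, 59]), (225, [11, 170, 51]), (230, [10, 201, 47]), (235, [10, 180, 106]), (240, [10, 184, 119]), (245, [10, 174, 120]), (250, [10, 179, 118]), (255, [11, 181, 113]), (260, [11, 176, 116]), (265, [10, 179, 121]), (270, [10, 170, 75]), (275, [10, 174, 72]), (280, [9, 170, 69]), (285, [11, 166, 72])]
y for v: [(220, [[0.4393, -0.0113], [0.4722, -0.013]]), (230, [[0.439, -0.0151], [0.4721, -0.0168]]), (240, [[0.4387, -0.0189], [0.472, -0.0206]]), (250, [[0.4384, -0.0227], [0.4719, -0.0244]])]
shift [-0.0199, -0.0122, 0.4151] turn z 0.0019
```

>>> jog_arm([
  [[-0.015,-0.012,0.1],[0,0,0]],
  [[-0.015,-0.012,0.23],[0,0,0]],
  [[-0.015,-0.012,0.33],[0,0,0]],
  [[-0.015,-0.012,0.41],[0,0,0]],
  [[-0.015,-0.012,0.41],[0,0,0]],
])

```text
t: 44.8
tool_pos: [0.45, -0.052, 0.0631]
orientation: [-2.273, -2.164, 0.003]
force: [-0.4, -0.7, -3.2]
opening: 0.0574
gripper_force: 35.0
```

>>> jog_arm([
  [[0,0,0.01],[0,0,0]],
  [[0,0,0.015],[0,0,0]],
  [[0,0,0.02],[0,0,0]],
  [[0,0,0.02],[0,0,0]],
])

```text
t: 45.2
tool_pos: [0.4518, -0.0536, 0.0616]
orientation: [2.277, 2.163, 0.001]
force: [0.0, 0.4, -1.4]
opening: 0.0576
gripper_force: 35.0
```

>>> jog_arm([
  [[0,0,0.006],[0,0,0]],
  [[0,0,0.012],[0,0,0]],
  [[0,0,0.012],[0,0,0]],
])

```text
t: 45.5
tool_pos: [0.4521, -0.0536, 0.0615]
orientation: [2.277, 2.164, 0.001]
force: [-10.1, 2.9, 23.5]
opening: 0.0578
gripper_force: 35.0
```

>>> jog_arm([
  [[0,0,-0.012],[0,0,0]],
  [[0,0,-0.012],[0,0,0]],
  [[0,0,-0.012],[0,0,0]],
  [[0,0,-0.012],[0,0,0]],
  [[0,0,-0.012],[0,0,0]],
], hand=-1)

```text
t: 46.0
tool_pos: [0.4512, -0.0535, 0.0608]
orientation: [-2.277, -2.164, 0.0]
force: [0.1, -0.1, 0.0]
opening: 0.0909
gripper_force: 0.0
```

>>> jog_arm([
  [[0,0,-0.2],[0,0,0]],
  [[0,0,-0.4],[0,0,0]],
  [[0,0,-0.6],[0,0,0]],
  [[0,0,-0.8],[0,0,0]],
  [[0,0,-0.8],[0,0,0]],
])

```text
t: 46.5
tool_pos: [0.4545, -0.0543, 0.2276]
orientation: [2.271, 2.158, 0.009]
force: [1.6, -1.0, 1.1]
opening: 0.0931
gripper_force: 0.0
```

```bash
python3 - <<'E'
from h import *
s=st(); plan((.60,-.022,.22),169.6,2)
E
```

```text
t 46.5 tcp [ 0.4545 -0.0543  0.2276] psi 87.08 F [ 1.6 -1.   1.1] open 0.0931 gf 0.0 q6 -0.18
shift [0.0991, 0.3591, 0.019] turn z -0.4585
shift [-0.1624, 0.3353, 0.019] turn z -0.4585
```

>>> jog_arm([
  [[0.1,0.2,0.02],[0,0,-0.458]],
  [[0.1,0.36,0.02],[0,0,-0.458]],
  [[0.1,0.36,0.02],[0,0,-0.458]],
  [[0.1,0.36,0.02],[0,0,-0.458]],
  [[0.1,0.36,0.02],[0,0,-0.458]],
])

```text
t: 47.0
tool_pos: [0.524, -0.0371, 0.2156]
orientation: [-1.36, -2.83, 0.001]
force: [0.0, -0.5, -0.1]
opening: 0.0929
gripper_force: 0.0
```

>>> jog_arm([
  [[-0.16,0.2,0.02],[0,0,-0.458]],
  [[-0.16,0.335,0.02],[0,0,-0.458]],
  [[-0.16,0.335,0.02],[0,0,-0.458]],
  [[-0.16,0.335,0.02],[0,0,-0.458]],
  [[-0.16,0.335,0.02],[0,0,-0.458]],
])

```text
t: 47.5
tool_pos: [0.5964, -0.0206, 0.2115]
orientation: [-0.277, -3.127, -0.0]
force: [0.4, -0.2, -0.6]
opening: 0.0931
gripper_force: 0.0
```

>>> jog_arm([
  [[0,0,0],[0,0,0]],
  [[0,0,0],[0,0,0]],
])

```text
t: 47.7
tool_pos: [0.5964, -0.0208, 0.2123]
orientation: [-0.293, -3.127, -0.0]
force: [-0.0, -0.3, 0.6]
opening: 0.0929
gripper_force: 0.0
```

```bash
python3 - <<'E'
from h import *
s=st(); c=cam('wrist','w20'); t=cam('side','s20')
a=cv2.resize(c['frame'],(440,330))[:,:,::-1]; b=cv2.resize(t['frame'][160:300,260:440],(440,342),interpolation=2)[:330,:360,::-1]
cv2.imwrite('pics/c20.png',np.hstack([a,b]))
hsv=cv2.cvtColor(c['frame'][:,:,::-1].copy(),cv2.COLOR_BGR2HSV)
x,y=proj(c,[(.628,-.022,.115)])[0].astype(int); print(x,y)
m=cv2.inRange(hsv,(0,0,0),(180,255,45)); o=np.zeros_like(m); o[max(0,y-50):y+50,x-45:x+45]=m[max(0,y-50):y+50,x-45:x+45]
k=max(cv2.findContours(o,0,1)[0],key=cv2.contourArea); b=cv2.boxPoints(cv2.minAreaRect(k)); W=onz(c,b,.115); print(b.round(0).tolist(),W[:,:2].round(4).tolist(),W.mean(0).round(4))
E
```

```text
t 47.7 tcp [ 0.5964 -0.0208  0.2123] psi 169.3 F [-0.  -0.3  0.6] open 0.0929 gf 0.0 q6 -1.5
319 282
[[312.0, 245.0], [329.0, 245.0], [329.0, 316.0], [312.0, 316.0]] [[0.6006, -0.0218], [0.6027, -0.0105], [0.6538, -0.0196], [0.6516, -0.0314]] [ 0.6272 -0.0208  0.115 ]
```

View pics/c20.png

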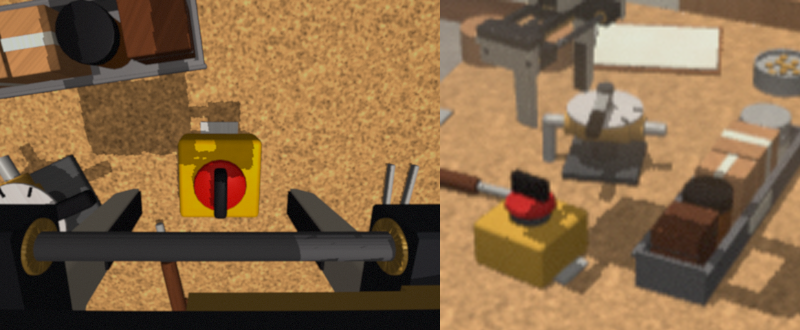

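All five pieces stand in the bin in one row; stop is down with the wing at (220,190) in the left half. Grip the wing.

```bash
python3 - <<'E'
from h import *
s=st(); plan((.6278,-.0215,.094),169.7)
E
```

```text
t 47.8 tcp [ 0.5965 -0.0209  0.2127] psi 169.35 F [-0.7 -0.2 -0.1] open 0.0927 gf 0.0 q6 -1.51
shift [-0.1544, 0.0258, 0.5934] turn z -0.0039
```

>>> jog_arm([
  [[-0.155,0.026,0.1],[0,0,0]],
  [[-0.155,0.026,0.3],[0,0,0]],
  [[-0.155,0.026,0.5],[0,0,0]],
  [[-0.155,0.026,0.585],[0,0,0]],
  [[-0.155,0.026,0.585],[0,0,0]],
])

```text
t: 48.3
tool_pos: [0.6255, -0.0211, 0.0926]
orientation: [-0.288, -3.122, -0.0]
force: [0.6, 0.4, -0.5]
opening: 0.0932
gripper_force: 0.0
```

>>> jog_arm([
  [[0,0,0],[0,0,0]],
  [[0,0,0],[0,0,0]],
  [[0,0,0],[0,0,0]],
  [[0,0,0],[0,0,0]],
  [[0,0,0],[0,0,0]],
], hand=1, squeeze=25)

```text
t: 48.8
tool_pos: [0.6286, -0.0214, 0.097]
orientation: [0.287, 3.127, -0.0]
force: [-1.2, 0.1, 1.1]
opening: 0.0576
gripper_force: 0.0
```

>>> jog_arm([
  [[0,0,0],[0,0,0]],
  [[0,0,0],[0,0,0]],
  [[0,0,0],[0,0,0]],
  [[0,0,0],[0,0,0]],
  [[0,0,0],[0,0,0]],
])

```text
t: 49.3
tool_pos: [0.6281, -0.0213, 0.0959]
orientation: [-0.287, -3.128, -0.0]
force: [-1.3, -0.5, -0.0]
opening: 0.0179
gripper_force: 0.0
```

>>> jog_arm([
  [[0,0,0],[0,0,0]],
  [[0,0,0],[0,0,0]],
  [[0,0,0],[0,0,0]],
])

```text
t: 49.6
tool_pos: [0.6282, -0.0208, 0.0961]
orientation: [0.287, 3.128, 0.001]
force: [1.0, 5.0, 0.1]
opening: 0.0136
gripper_force: 25.0
```

```bash
python3 - <<'E'
from h import *
s=st()
E
```

```text
t 49.6 tcp [ 0.6282 -0.0208  0.0961] psi 169.53 F [1.  5.  0.1] open 0.0136 gf 25.0 q6 -1.5
```

Gripped. Turn 30° with rise, twice.

>>> jog_arm([
  [[0,0,-0.004],[0,0,0.067]],
  [[0,0,-0.008],[0,0,0.133]],
  [[0,0,-0.012],[0,0,0.2]],
  [[0,0,-0.016],[0,0,0.267]],
  [[0,0,-0.02],[0,0,0.333]],
])

```text
t: 50.1
tool_pos: [0.6288, -0.0195, 0.1001]
orientation: [1.091, 2.946, 0.005]
force: [4.6, 10.5, -2.0]
opening: 0.0142
gripper_force: 25.0
```

>>> jog_arm([
  [[0,0,-0.004],[0,0,0.067]],
  [[0,0,-0.008],[0,0,0.133]],
  [[0,0,-0.012],[0,0,0.2]],
  [[0,0,-0.016],[0,0,0.26]],
  [[0,0,-0.018],[0,0,0.28]],
])

```text
t: 50.6
tool_pos: [0.6297, -0.0187, 0.1042]
orientation: [1.706, 2.637, 0.008]
force: [8.5, 13.1, -5.7]
opening: 0.014
gripper_force: 25.0
```

```bash
python3 - <<'E'
from h import *
s=st(); print(s['wrist_torque'])
E
```

```text
t 50.6 tcp [ 0.6297 -0.0187  0.1042] psi 114.21 F [ 8.5 13.1 -5.7] open 0.014 gf 25.0 q6 -0.54
[ 2.29947187 -1.66746875  0.06792225]
```

>>> jog_arm([
  [[0.003,0.004,-0.002],[0,0,0.03]],
  [[0.005,0.007,-0.003],[0,0,0.06]],
  [[0.005,0.007,-0.003],[0,0,0.09]],
  [[0.005,0.007,-0.003],[0,0,0.09]],
])

```text
t: 51.0
tool_pos: [0.63, -0.0184, 0.1041]
orientation: [1.885, 2.512, 0.004]
force: [7.4, 7.6, -5.0]
opening: 0.014
gripper_force: 25.5
```

```bash
python3 - <<'E'
from h import *
s=st(); print(s['wrist_torque'])
E
```

```text
t 51.0 tcp [ 0.63   -0.0184  0.1041] psi 106.23 F [ 7.4  7.6 -5. ] open 0.014 gf 25.5 q6 -0.4
[ 1.44565908 -1.3233358   0.50553212]
```

>>> jog_arm([
  [[0,0,-0.003],[0,0,0.04]],
  [[0,0,-0.003],[0,0,0.06]],
  [[0,0,-0.003],[0,0,0.06]],
])

```text
t: 51.3
tool_pos: [0.6298, -0.018, 0.1043]
orientation: [-2.001, -2.422, -0.005]
force: [7.9, 9.0, -6.2]
opening: 0.015
gripper_force: 27.6
```

```bash
python3 - <<'E'
from h import *
s=st(); print(s['wrist_torque'])
E
```

```text
t 51.3 tcp [ 0.6298 -0.018   0.1043] psi 100.88 F [ 7.9  9.  -6.2] open 0.015 gf 27.6 q6 -0.3
[ 1.56713847 -1.4409561   0.69932646]
```

>>> jog_arm([
  [[0,0,0],[0,0,-0.06]],
  [[0,0,0],[0,0,-0.06]],
  [[0,0,0],[0,0,-0.06]],
  [[0,0,0],[0,0,-0.06]],
  [[0,0,0],[0,0,-0.06]],
], hand=-1)

```text
t: 51.8
tool_pos: [0.6289, -0.0202, 0.1049]
orientation: [1.887, 2.512, -0.0]
force: [0.6, 0.1, 0.2]
opening: 0.0504
gripper_force: 0.0
```

>>> jog_arm([
  [[0,0,-0.04],[0,0,0]],
  [[0,0,-0.12],[0,0,0]],
  [[0.15,0,-0.3],[0,0,0]],
  [[0.15,0,-0.5],[0,0,0]],
  [[0.15,0,-0.5],[0,0,0]],
])

```text
t: 52.3
tool_pos: [0.6244, 0.0094, 0.2145]
orientation: [1.878, 2.505, 0.011]
force: [1.4, -0.0, 0.9]
opening: 0.0897
gripper_force: 0.0
```

```bash
python3 - <<'E'
from h import *
s=st(); S=cam('side','s21'); A=cv2.imread('pics/s20.png'); B=cv2.imread('pics/s21.png')
# height of the wing/red cap in the side view before/after
for im in(cv2.imread('pics/side0.png'),A,B):
    h=cv2.cvtColor(im,cv2.COLOR_BGR2HSV); r=cv2.inRange(h,(0,170,80),(6,255,255))|cv2.inRange(h,(174,170,80),(180,255,255)); r[:200]=0;r[280:]=0;r[:,:260]=0;r[:,340:]=0
    p=cv2.findNonZero(r)[:,0]; print('red',p.min(0),p.max(0))
print(proj(S,[(.629,-.021,.087),(.629,-.021,.095)]))
c=cam('wrist','w21'); hsv=cv2.cvtColor(c['frame'][:,:,::-1].copy(),cv2.COLOR_BGR2HSV)
x,y=proj(c,[(.628,-.021,.123)])[0].astype(int); print(x,y)
if y<330:
    m=cv2.inRange(hsv,(0,0,0),(180,255,45)); o=np.zeros_like(m); o[max(0,y-50):min(334,y+50),x-50:x+50]=m[max(0,y-50):min(334,y+50),x-50:x+50]
    k=max(cv2.findContours(o,0,1)[0],key=cv2.contourArea); b=cv2.boxPoints(cv2.minAreaRect(k)); W=onz(c,b,.123); e=[W[1]-W[0],W[2]-W[1]]; print(b.round(0).tolist(),W.mean(0).round(4),[(round(np.linalg.norm(v),4),round(np.degrees(np.arctan2(v[1],v[0]))%180,1)) for v in e])
E
```

```text
t 52.3 tcp [0.6244 0.0094 0.2145] psi 106.3 F [ 1.4 -0.   0.9] open 0.0897 gf 0.0 q6 -0.35
red [287 236] [306 246]
red [287 239] [306 249]
red [287 235] [306 246]
[[297.27861622 240.54948494]
 [297.21800904 238.17785418]]
304 285
[[298.0, 243.0], [317.0, 242.0], [320.0, 317.0], [301.0, 318.0]] [ 0.6302 -0.0173  0.123 ] [(np.float64(0.0123), np.float64(18.9)), (np.float64(0.0527), np.float64(109.0))]
```

Stop is up again (red cap row 235, as at the start) and wing turned about 61°. Now the valve.

```bash
python3 - <<'E'
from h import *
s=st(); plan((.6185,-.184,.215),102.9)
E
```

```text
t 52.4 tcp [0.6221 0.0089 0.2084] psi 106.25 F [-0.6 -0.5 -1.1] open 0.0924 gf 0.0 q6 -0.35
shift [-0.9209, -0.2871, -0.0332] turn z 0.0372
```

>>> jog_arm([
  [[-0.2,-0.06,-0.03],[0,0,0.037]],
  [[-0.45,-0.15,-0.03],[0,0,0.037]],
  [[-0.7,-0.22,-0.03],[0,0,0.037]],
  [[-0.92,-0.287,-0.03],[0,0,0.037]],
  [[-0.92,-0.287,-0.03],[0,0,0.037]],
])

```text
t: 52.9
tool_pos: [0.6152, -0.1901, 0.2095]
orientation: [-1.965, -2.45, 0.004]
force: [-0.6, -0.4, -0.3]
opening: 0.0931
gripper_force: 0.0
```

>>> jog_arm([
  [[0,0,0],[0,0,0]],
  [[0,0,0],[0,0,0]],
])

```text
t: 53.1
tool_pos: [0.6166, -0.1829, 0.2101]
orientation: [-1.956, -2.456, 0.0]
force: [0.3, 0.0, 0.5]
opening: 0.0932
gripper_force: 0.0
```

```bash
cat >> h.py <<'E'
def lever(c,grip):
    h=cv2.cvtColor(c['frame'][:,:,::-1].copy(),cv2.COLOR_BGR2HSV); m=cv2.inRange(h,(0,0,0),(180,255,45))
    x,y=proj(c,[(*grip,.112)])[0].astype(int); o=np.zeros_like(m); s=np.s_[max(0,y-60):min(332,y+60),x-60:x+60]; o[s]=cv2.morphologyEx(m,cv2.MORPH_OPEN,np.ones((7,7),np.uint8))[s]
    k=max(cv2.findContours(o,0,1)[0],key=cv2.contourArea); b=cv2.boxPoints(cv2.minAreaRect(k)); W=onz(c,b,.112); e=[W[1]-W[0],W[2]-W[1]]
    print('lever',x,y,b.round(0).tolist(),W.mean(0).round(4),[(round(np.linalg.norm(v),4),round(np.degrees(np.arctan2(v[1],v[0]))%180,1)) for v in e])
E
python3 - <<'E'
from h import *
s=st(); c=cam('wrist','w22'); lever(c,(.6185,-.184)); plan((.6185,-.184,.0895),102.9)
E
```

```text
t 53.1 tcp [ 0.6166 -0.1829  0.2101] psi 102.92 F [0.3 0.  0.5] open 0.0932 gf 0.0 q6 -0.59
lever 313 240 [[298.0, 194.0], [325.0, 194.0], [325.0, 263.0], [298.0, 263.0]] [ 0.6152 -0.1768  0.112 ] [(np.float64(0.0177), np.float64(12.9)), (np.float64(0.0474), np.float64(103.4))]
shift [-0.0095, 0.0065, 0.6039] turn z 0.0008
```

>>> jog_arm([
  [[0,0,0.15],[0,0,0]],
  [[0,0,0.3],[0,0,0]],
  [[0,0,0.45],[0,0,0]],
  [[0,0,0.603],[0,0,0]],
  [[0,0,0.603],[0,0,0]],
])

```text
t: 53.65
tool_pos: [0.6135, -0.1806, 0.0846]
orientation: [-1.949, -2.452, 0.004]
force: [-0.5, -0.2, 0.1]
opening: 0.0929
gripper_force: 0.0
```

>>> jog_arm([
  [[0,0,0],[0,0,0]],
  [[0,0,0],[0,0,0]],
  [[0,0,0],[0,0,0]],
  [[0,0,0],[0,0,0]],
  [[0,0,0],[0,0,0]],
], hand=1, squeeze=15)

```text
t: 54.15
tool_pos: [0.6175, -0.184, 0.0913]
orientation: [1.957, 2.456, 0.001]
force: [-0.5, 0.2, -1.2]
opening: 0.0579
gripper_force: 0.0
```

>>> jog_arm([
  [[0,0,0],[0,0,0]],
  [[0,0,0],[0,0,0]],
  [[0,0,0],[0,0,0]],
  [[0,0,0],[0,0,0]],
  [[0,0,0],[0,0,0]],
])

```text
t: 54.65
tool_pos: [0.6169, -0.1838, 0.0901]
orientation: [-1.957, -2.457, 0.0]
force: [-0.3, -0.3, -0.1]
opening: 0.0175
gripper_force: 0.0
```

>>> jog_arm([
  [[0,0,0],[0,0,0]],
  [[0,0,0],[0,0,0]],
  [[0,0,0],[0,0,0]],
])

```text
t: 54.95
tool_pos: [0.6166, -0.1839, 0.0901]
orientation: [-1.957, -2.457, 0.001]
force: [-3.4, -0.9, 1.5]
opening: 0.016
gripper_force: 15.0
```

```bash
python3 - <<'E'
from h import *
s=st()
E
```

```text
t 54.95 tcp [ 0.6166 -0.1839  0.0901] psi 102.91 F [-3.4 -0.9  1.5] open 0.016 gf 15.0 q6 -0.59
```

>>> jog_arm([
  [[-0.003,-0.048,0],[0,0,-0.083]],
  [[-0.012,-0.095,0],[0,0,-0.167]],
  [[-0.028,-0.14,0],[0,0,-0.25]],
  [[-0.028,-0.14,0],[0,0,-0.25]],
])

```text
t: 55.35
tool_pos: [0.5905, -0.1957, 0.0902]
orientation: [1.438, 2.793, 0.001]
force: [0.9, 1.3, -2.4]
opening: 0.0162
gripper_force: 15.0
```

>>> jog_arm([
  [[-0.003,-0.048,0],[0,0,-0.083]],
  [[-0.012,-0.095,0],[0,0,-0.167]],
  [[-0.028,-0.14,0],[0,0,-0.25]],
  [[-0.028,-0.14,0],[0,0,-0.25]],
  [[-0.028,-0.14,0],[0,0,-0.25]],
])

```text
t: 55.85
tool_pos: [0.5718, -0.2158, 0.0902]
orientation: [0.878, 3.016, 0.001]
force: [-0.2, 0.9, 0.3]
opening: 0.0158
gripper_force: 15.0
```

```bash
python3 - <<'E'
from h import *
s=st(); p=s['tool_pos'][:2]; v=p-np.array([.6346,-.254]); print(np.degrees(np.arctan2(v[1],v[0])),np.linalg.norm(v))
E
```

```text
t 55.85 tcp [ 0.5718 -0.2158  0.0902] psi 147.55 F [-0.2  0.9  0.3] open 0.0158 gf 15.0 q6 -1.45
148.73328591040737 0.07352499859812299
```

>>> jog_arm([
  [[0,0,0],[0,0,0]],
  [[0,0,0],[0,0,0]],
  [[0,0,0],[0,0,0]],
  [[0,0,0],[0,0,0]],
  [[0,0,0],[0,0,0]],
], hand=-1)

```text
t: 56.35
tool_pos: [0.5714, -0.2163, 0.0903]
orientation: [0.869, 3.019, -0.0]
force: [0.8, -0.0, -0.5]
opening: 0.0514
gripper_force: 0.0
```

>>> jog_arm([
  [[0,0,0],[0,0,0]],
  [[0,0,-0.1],[0,0,0]],
  [[0,0,-0.3],[0,0,0]],
  [[0,0,-0.5],[0,0,0]],
  [[0,0,-0.6],[0,0,0]],
])

```text
t: 56.85
tool_pos: [0.5727, -0.217, 0.2148]
orientation: [0.867, 3.014, -0.001]
force: [0.3, 0.4, 0.6]
opening: 0.0905
gripper_force: 0.0
```

>>> jog_arm([
  [[0,0,0],[0,0,0]],
  [[0,0,0],[0,0,0]],
])

```text
t: 57.05
tool_pos: [0.5714, -0.2163, 0.21]
orientation: [0.868, 3.019, -0.0]
force: [0.0, -0.1, -1.0]
opening: 0.0927
gripper_force: 0.0
```

```bash
python3 - <<'E'
from h import *
s=st(); c=cam('wrist','w24'); lever(c,(.5722,-.2155))
t=cam('top','t24'); cv2.imwrite('pics/c24.png',np.hstack([cv2.resize(c['frame'][170:340,200:420,::-1],(400,309),interpolation=2),cv2.resize(t['frame'][180:320,280:440,::-1],(353,309),interpolation=2)]))
E
```

```text
t 57.05 tcp [ 0.5714 -0.2163  0.21  ] psi 147.91 F [ 0.  -0.1 -1. ] open 0.0927 gf 0.0 q6 -1.46
lever 313 238 [[298.0, 192.0], [326.0, 192.0], [326.0, 262.0], [298.0, 262.0]] [ 0.5653 -0.2125  0.112 ] [(np.float64(0.0183), np.float64(57.9)), (np.float64(0.048), np.float64(148.4))]
```

```bash
python3 - <<'E'
from h import *
b=cam('side')['frame'].astype(int)[:,:,::-1]; a=cv2.imread('pics/s21.png').astype(int); a0=cv2.imread('pics/s20.png').astype(int)
d=(abs(a-b).max(2)>40); d0=(abs(a0-b).max(2)>40)
print('bin diff px',d[205:285,345:415].sum(),d0[205:285,345:415].sum(),'stop',d[225:275,270:325].sum())
st(); print(robot.close_job())
E
```

```text
bin diff px 1528 1644 stop 505
t 57.2 tcp [ 0.5703 -0.2158  0.2078] psi 147.92 F [ 0.8  0.4 -0.2] open 0.0931 gf 0.0 q6 -1.46
the job is handed in; nothing more can be done
None
```

I handed the job in at 57 s, with every step done in the order asked: stop pressed, air shut, five pieces in one row, stop turned back up, and the valve opened last, measured at 45°. My last before/after check of the bin and stop area showed changed pixels. I think these are arm shadows, but I submitted in the same script and didn't confirm it. The last picture I viewed, taken just before I turned the stop, showed all five pieces upright.

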